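# Let the loaded bench lift down to the stand

## Robot

A 6-joint arm with a two-finger parallel gripper is mounted at the origin on the work surface. World frame = base frame: x ahead of the robot, y to its left, z up, the work surface at z = 0. Lengths are in mm, angles in rad, forces in N, time in s.
With the tool pointing down it reaches from about 350 to 875 mm from the base axis. Payload 4.2 kg.
Tool frame: the origin (TCP) lies at the very end of the fingers, on their centre line; the grasp point (between the pads) lies 19 mm behind it; z points along the fingers, y is the direction in which the jaws open and shut (so a half turn about z gives the same grasp; the last joint's range is limited). The gripper opens to 85 mm and grips with 20 to 120 N. Pads are 22 mm wide; open, the fingers measure 114 mm over their backs; the gripper's body (76 mm by 85 mm) begins 54 mm behind the grasp point. The pads swing forward as they close: fully open they stand 13 mm farther back than shut.
Start: joints at [-1.045, 0.385, 0.008, 0, -1.194, -0.259], TCP at [164.795, -602.861, 231.312] pointing down, gripper open.
Joint ranges: [-3.14, 3.14], [-1.21, 2.06], [-1.07, 1.41], [-3.16, 2.05], [-2.99, -0.16], [-3.1, 3.1]. Speed limits (rad/s): [2.79, 2.79, 3.14, 3.14, 3.14, 3.14].

## Interface

Orientations are given as a unit quaternion [x, y, z, w].
In Python, from bench import read_state, get_image, camera_params, job_done gives the robot as it stands.
- The arm moves only by the tool send_rows, never from a script. Its arguments are lists of equal length, an entry for each row: "translation": the shift along the tool's x, y, z in m, a list of three; "yaw": the turn about the tool's z in degrees; "fingers": the closure in counts, from 0 (fully open) to 255 (shut). A call has 1 to 12 rows; each row is the pose to reach, as a shift and turn from the pose measured when the call began, along the tool's axes at that moment; what a row does not reach only later rows make up. A row lasts 1/10 s, in which the tool goes at most 50 mm and 8.59 degrees, less where a joint would pass 70% of its speed; a pose out of reach is approached as far as the arm can. A call with a gripper value outside its range is refused whole. The fingers move at their own pace and stop on an object; the grip force is fixed at half the most. Time passes only in rows, so rows that repeat a pose let the fingers close. It gives the time, the measured TCP pose, the force and the opening at its end, in the units of the state.
- read_state(): the state, without advancing time (a new reading comes with each control period).
- get_image(name): name is "scene" or "top" or "wrist"; returns the picture (480x640x3 uint8, blue, green, red); there is no depth.
- camera_params(name): a dict with "mtx" (3x3 intrinsics, pixels), "k1" (the pictures are not rectified: a ray, as slopes to the right and down, at radius r is drawn at 1 + k1 r^2 times it, then the intrinsics apply), "rvec" (rotation vector, rad) and "tvec" (3), from world to camera coordinates, as OpenCV has them; the wrist camera has in their place "tool_from_camera" (4x4, takes a point from camera to tool coordinates, whose origin is the TCP and whose axes are the flange's). Camera axes: x right, y down, z forward; pixel columns grow to the right and rows downward; lengths in mm; the calibration is good to about 2 mm. A picture is of the moment at which its call begins: read the wrist's pose just before it. camera_params takes no time and is no camera call.
- job_done(): hands the job in, once; it reports no verdict.
The state is a dict: "clock": time; "joints": joint angles; "joint_vel": joint speeds; "joint_efforts": joint torques, N m; "position": TCP position; "ee_rot": TCP orientation; "contact_force": force on the tool from outside, world axes, zero at the start; "wrist_torque": the same for the moment, N m; "gripper_width": finger opening in mm.
Only numpy, scipy, OpenCV 4.12 (cv2) and the standard library are available. Lean on these libraries where they do the work, as an engineer would, in place of code of your own. Each camera call takes 0.05 s, during which the arm holds its last target.

## Task

Let the hydraulic bench lift with the white specimen carrier down slowly, no faster than about 3 cm a second, by cracking its release valve (the red T-handle on the pump) open anticlockwise just a fraction of a turn. Stop it with its deck flush with the top of the steel stand beside it, screw the valve shut again hand-tight against its seat without forcing it, and let go. Work only with the T-handle: keep off the deck and the carrier, and leave the tube rack, the bottle and the marker where they are.

Things in the scene. Friction and masses are not known exactly. Their poses are not given: they have to be found in the camera images.
- handle_mid (a point): Red T-handle of the release valve: a level flat bar 76 long, 12 wide, 16 mm high on a 10 mm upright stem. Middle of the bar, half-way up, on the stem's axis, 145 mm above the table; own x runs along the bar, z up. Anticlockwise from above opens. The bar is clamped to the stem at any angle, so its direction does not tell where the seat is. The stem stays where it is left.
- gland_top (a point): Top of the 26 mm brass gland nut round the stem, 44 mm under the middle of the bar; 14 mm lower is the top of the pump head. The valve starts shut far enough to hold: the deck sinks only after 0.2 to 1.3 rad of anticlockwise turn, by the hidden load; from there its speed grows about 10 mm/s per 0.1 rad, and falls alike when turned back. Turning takes 0.2 to 0.4 N m of friction.
- pump_head (a point): Middle of the top of the aluminium pump head, 78 x 88 mm, on the stem's axis, 58 mm under the bar. Inside, the screw presses a ball on a springy seat, met 0 to 0.5 rad clockwise of the start (hidden); from there torque climbs about 3.5 N m per rad. Hand-tight: 0.2 to 0.6 N m above the running torque just before; 1 N m above crushes the seat, and under 0.1 it is not shut.
- deck: The lift's aluminium deck, 240 x 220 mm, on a 32 mm steel ram and two guide rods. Origin at the middle of its flat top; it starts about 200 mm above the table and can go straight down to 125 mm. It cannot be raised again here. Low rims 10 mm high stand on three sides; the side towards the stand is open.
- deck_edge (a point): The middle of the deck's open edge towards the stand, on its flat top.
- stand_edge (a point): The middle of the steel stand's near edge, on its top face, 8 mm or so from the deck; the height at which the deck must stop, 140 to 165 mm above the table. The stand's top is 240 x 200 mm and fixed.
- carrier: The closed white insulated specimen carrier, 215 x 185 x 164 mm, 0.9 to 1.8 kg, standing loose on the deck. Origin under its centre, z up.
- tube_rack: Blue rack of capped specimen tubes, 160 x 70 x 90 mm, standing loose on the table beside the pump. Origin under its centre.
- gel: Bottle, 60 mm across and 150 mm tall, standing loose on the table. Origin under its centre.
- marker: Marker pen, 135 mm long, lying loose on the table in front of the lift. Origin under its middle.

How it is judged:
By the outcome, as a careful person would: the job done as asked, in the order asked, and still so for the second after the job is handed in, with the robot touching nothing.
It also fails if it takes over 61 s, if anything falls off the work surface, if the arm or the gripper's body presses on something with over 40 N, if the wrist force passes 120 N, or if a joint passes its speed limit or range.

## Working session

There is one attempt and no reset: what is moved stays moved. The work goes in short steps, Python scripts to look and compute and a tool call to move; the robot and the scene stay as the last step left them, time stands still between calls to the robot, and variables do not carry over. Pictures are saved under pics/ and viewed, and the job is handed in when it is done.

Besides the shell and the picture viewer there is one more tool, called after "Call:" in YAML: its name, and indented under it one key for each argument. send_rows: Moves the arm, as the interface text tells. Its arguments: {"type":"object","properties":{"translation":{"type":"array","items":{"type":"array","items":{"type":"number"}}},"yaw":{"type":"array","items":{"type":"number"}},"fingers":{"type":"array","items":{"type":"number"}}},"required":["translation","yaw","fingers"]}

```bash
mkdir -p pics; ls; python3 - <<'E'
from bench import *
import cv2
print(read_state())
for n in ["scene","top","wrist"]:
    print(n,camera_params(n)); cv2.imwrite(f"pics/{n}0.png",get_image(n))
E
```

```text
pics
{'clock': 0.0, 'joints': array([-1.04541883e+00,  3.85523867e-01,  6.59353956e-03, -4.99022856e-04,
       -1.19400367e+00, -2.58633383e-01]), 'joint_vel': array([-0.00054008,  0.00021609,  0.00030206,  0.00130669, -0.00170879,
        0.00066897]), 'joint_efforts': array([-8.11668360e-05, -3.92288697e+01,  1.88401830e+01,  4.18627962e+00,
       -4.67803708e-03,  1.70194517e-05]), 'position': array([ 164.62018094, -602.30629064,  230.22868571]), 'ee_rot': array([-1.32885684e-01,  9.91130768e-01,  1.07635665e-03, -1.94021722e-04]), 'contact_force': array([ 0.74342906, -0.90978001,  0.91799945]), 'wrist_torque': array([-0.03648045,  0.0062674 , -0.05068664]), 'gripper_width': 85.46513868143475}
scene {'mtx': array([[583.99692358,   0.        , 320.44502421],
       [  0.        , 583.99692358, 257.33565034],
       [  0.        ,   0.        ,   1.        ]]), 'k1': 0.0576631157922605, 'rvec': array([ 2.25794913,  1.79153345, -0.2996058 ]), 'tvec': array([-128.09672834, -492.26740129, 1621.19864896])}
top {'mtx': array([[531.7952985 ,   0.        , 328.24578952],
       [  0.        , 531.7952985 , 232.37118725],
       [  0.        ,   0.        ,   1.        ]]), 'k1': -0.14483663373962555, 'rvec': array([ 2.16873929, -2.17303228,  0.09998103]), 'tvec': array([  -3.58208143,  573.73312088, 1054.76403197])}
wrist {'mtx': array([[384.61221097,   0.        , 319.53568887],
       [  0.        , 384.61221097, 236.95985694],
       [  0.        ,   0.        ,   1.        ]]), 'k1': -0.05606828870223173, 'tool_from_camera': array([[-9.73056166e-04, -9.60909526e-01, -2.76860862e-01,
         7.02676903e+01],
       [ 9.99999457e-01, -8.32108230e-04, -6.26577960e-04,
         6.92877863e-02],
       [ 3.71706529e-04, -2.76861321e-01,  9.60909814e-01,
        -1.43577269e+02],
       [ 0.00000000e+00,  0.00000000e+00,  0.00000000e+00,
         1.00000000e+00]])}
```

View pics/scene0.png

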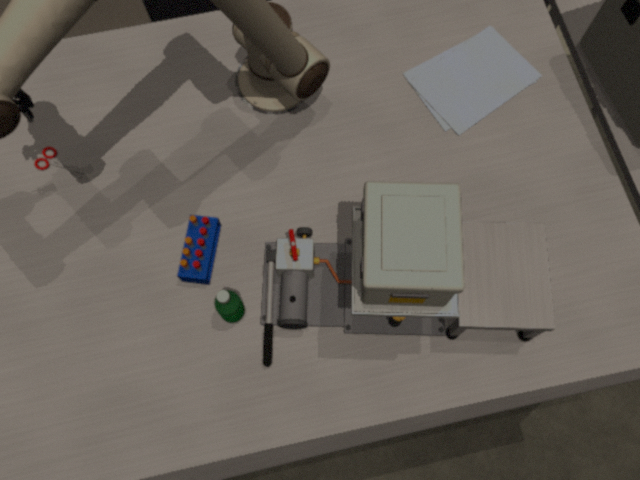

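View pics/top0.png

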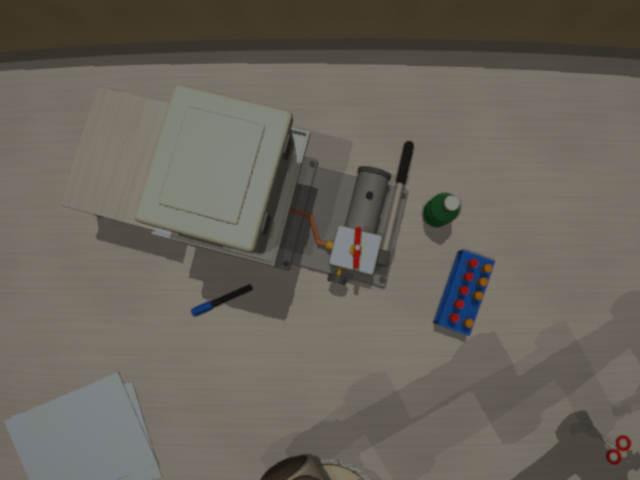

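View pics/wrist0.png

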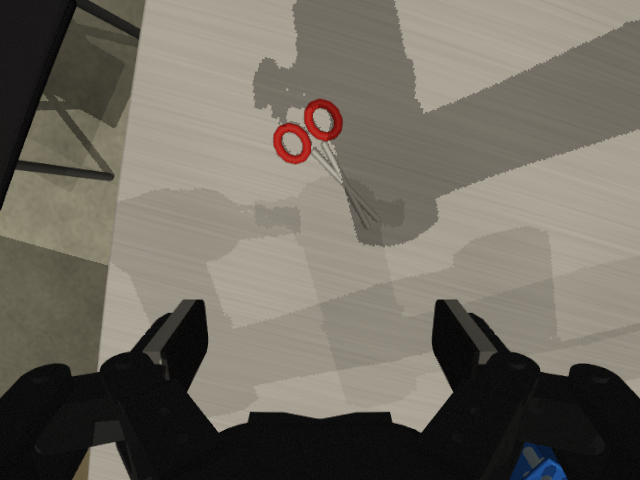

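```bash
cat > h.py <<'E'
import numpy as np, cv2
from scipy.spatial.transform import Rotation as R
from bench import *
def cam(n,st=None):
    p=camera_params(n)
    if n!="wrist":
        Rm=cv2.Rodrigues(p["rvec"])[0]; return p["mtx"],p["k1"],Rm,np.array(p["tvec"]).ravel()
    T=np.eye(4);T[:3,:3]=R.from_quat(st["ee_rot"]).as_matrix();T[:3,3]=st["position"]
    M=np.linalg.inv(T@p["tool_from_camera"]); return p["mtx"],p["k1"],M[:3,:3],M[:3,3]
def proj(n,P,st=None):
    m,k,Rm,t=cam(n,st)
    return cv2.projectPoints(np.float64(P).reshape(-1,1,3),cv2.Rodrigues(Rm)[0],t,m,np.array([k,0,0,0.]))[0].reshape(-1,2)
def ray(n,uv,st=None):
    m,k,Rm,t=cam(n,st)
    s=cv2.undistortPoints(np.float64(uv).reshape(-1,1,2),m,np.array([k,0,0,0.])).reshape(-1,2)
    d=np.c_[s,np.ones(len(s))]@Rm
    return -Rm.T@t,d
def atz(n,uv,z,st=None):
    c,d=ray(n,uv,st); return c+d*((z-c[2])/d[:,2])[:,None]
E
python3 - <<'E'
from h import *
for n in ["scene","top"]:
    im=cv2.imread(f"pics/{n}0.png").astype(int)
    b,g,r=im[...,0],im[...,1],im[...,2]
    m=((r>110)&(g<60)&(b<60)).astype(np.uint8)
    box={"scene":(220,275,280,305),"top":(220,280,345,372)}[n]
    mm=np.zeros_like(m);mm[box[0]:box[1],box[2]:box[3]]=m[box[0]:box[1],box[2]:box[3]]
    ys,xs=np.nonzero(mm); print(n,len(xs),xs.min(),xs.max(),ys.min(),ys.max())
    rect=cv2.minAreaRect(np.c_[xs,ys].astype(np.float32)); print(rect)
    bp=cv2.boxPoints(rect); w=atz(n,bp,151); print(w.round(1), "mid",atz(n,[rect[0]],150).round(1), "cam",ray(n,[rect[0]])[0])
def crop(n,x0,y0,x1,y1,o):
    im=cv2.imread(f"pics/{n}0.png")[y0:y1,x0:x1]; f=min(800/(x1-x0),600/(y1-y0)); cv2.imwrite(o,cv2.resize(im,None,fx=f,fy=f,interpolation=cv2.INTER_CUBIC))
crop("scene",250,170,570,350,"pics/sc.png"); crop("top",50,80,450,360,"pics/tc.png")
E
```

```text
scene 111 289 297 229 259
((292.9189147949219, 244.0135498046875), (30.57821273803711, 4.438772678375244), 80.53767395019531)
[[501.7 -58.1 151. ]
 [502.3 -48.1 151. ]
 [575.  -52.4 151. ]
 [574.4 -62.2 151. ]] mid [[538.3 -55.2 150. ]] cam [ 983.08807337  -82.85035236 1383.36354032]
top 186 354 360 227 267
((356.6496276855469, 247.0074920654297), (5.593013286590576, 40.19978332519531), 2.862405300140381)
[[499.6 -49.1 151. ]
 [571.9 -53.1 151. ]
 [571.4 -63.2 151. ]
 [499.  -59.1 151. ]] mid [[535.4 -56.2 150. ]] cam [ 470.60515306   -8.27989692 1104.61392425]
```

View pics/sc.png

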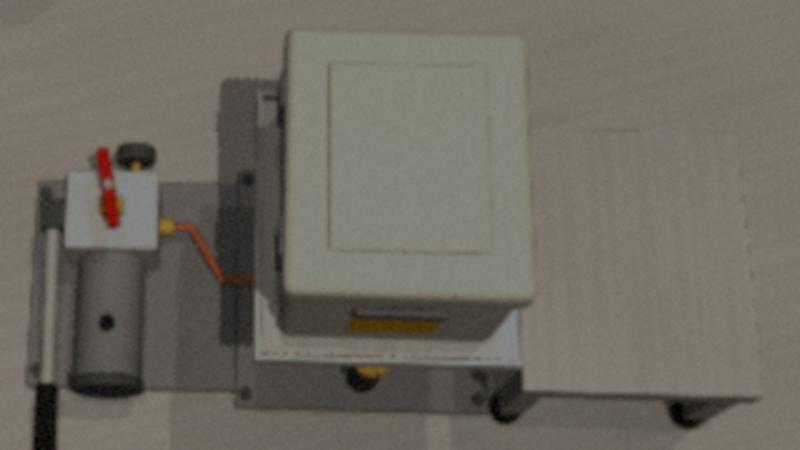

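View pics/tc.png

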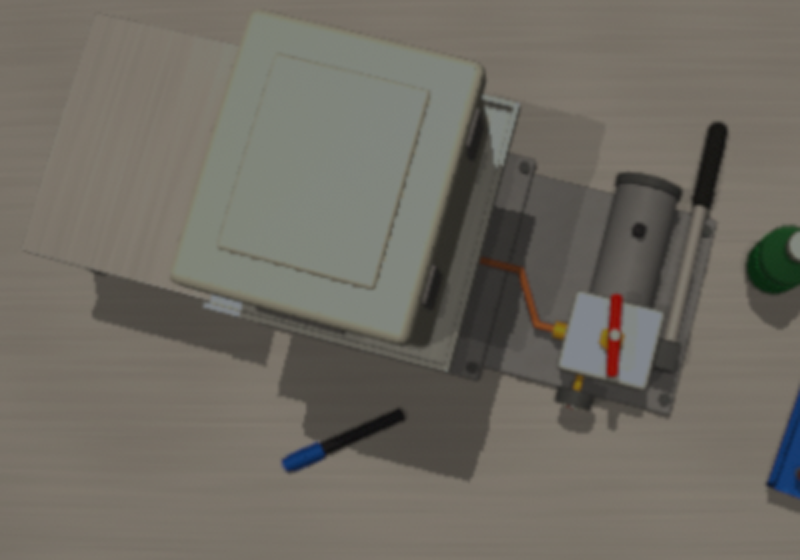

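```bash
python3 - <<'E'
from h import *
s=lambda *p:[(50+a/2,80+b/2) for a,b in p]
print("deck z200 top",atz("top",s((448,370),(205,297),(240,312),(520,100)),205).round(0))
print("stand z150 top",atz("top",s((22,250),(98,15),(180,290)),150).round(0))
c=lambda *p:[(250+a/2.5,170+b/2.5) for a,b in p]
print("deck scene",atz("scene",c((255,360),(522,362),(255,85)),205).round(0))
print("stand scene",atz("scene",c((530,130),(735,135),(760,398),(522,390)),150).round(0))
print("head top z87",atz("top",s((575,293),(662,310),(645,388),(562,370)),87).round(0))
print("rack",atz("top",[(435,325),(470,333),(493,265),(460,250)],90).round(0),"bottle",atz("top",[(450,203)],150).round(0))
print("carr",atz("top",s((255,12),(484,65),(408,342),(172,280)),364).round(0))
E
```

```text
deck z200 top [[501.  87. 205.]
 [564. 299. 205.]
 [551. 267. 205.]
 [736.  26. 205.]]
stand z150 top [[615. 500. 150.]
 [845. 438. 150.]
 [576. 342. 150.]]
deck scene [[735.  30. 205.]
 [786. 242. 205.]
 [497.  89. 205.]]
stand scene [[574. 328. 150.]
 [621. 503. 150.]
 [851. 441. 150.]
 [800. 250. 150.]]
head top z87 [[ 579.  -23.   87.]
 [ 563. -106.   87.]
 [ 488.  -89.   87.]
 [ 505.  -10.   87.]]
rack [[ 390. -208.   90.]
 [ 374. -275.   90.]
 [ 504. -323.   90.]
 [ 533. -259.   90.]] bottle [[ 615. -228.  150.]]
carr [[759. 216. 364.]
 [715.  46. 364.]
 [516.  98. 364.]
 [560. 270. 364.]]
```

```bash
cat >> h.py <<'E'
def delta(P,ang=None):
    st=read_state(); Rm=R.from_quat(st["ee_rot"]).as_matrix()
    a=np.degrees(np.arctan2(Rm[1,0],Rm[0,0]))
    out=Rm.T@(np.array(P)-st["position"])/1000
    y=0 if ang is None else -((ang-a+180)%360-180)
    print("now",st["position"].round(1),"ang",a.round(2),"delta",out.round(4),"yaw",round(y,2)); return out,y
E
python3 -c "
from h import *
d,y=delta([500,-55,230],177)
for i in range(1,13): print((d*i/13).round(3),round(y*i/13,1))"
```

```text
now [ 164.7 -602.5  230.5] ang -164.72 delta [-0.4678  0.4397  0.0011] yaw 18.28
[-0.036  0.034  0.   ] 1.4
[-0.072  0.068  0.   ] 2.8
[-0.108  0.101  0.   ] 4.2
[-0.144  0.135  0.   ] 5.6
[-0.18   0.169  0.   ] 7.0
[-0.216  0.203  0.001] 8.4
[-0.252  0.237  0.001] 9.8
[-0.288  0.271  0.001] 11.2
[-0.324  0.304  0.001] 12.7
[-0.36   0.338  0.001] 14.1
[-0.396  0.372  0.001] 15.5
[-0.432  0.406  0.001] 16.9
```

Call:
send_rows:
  translation:
    - [-0.02, 0.019, 0]
    - [-0.05, 0.047, 0]
    - [-0.086, 0.081, 0]
    - [-0.122, 0.115, 0]
    - [-0.158, 0.149, 0]
    - [-0.194, 0.183, 0]
    - [-0.23, 0.217, 0]
    - [-0.266, 0.251, 0]
    - [-0.302, 0.285, 0]
    - [-0.338, 0.319, 0]
    - [-0.374, 0.353, 0]
    - [-0.41, 0.387, 0]
  yaw: [1, 2, 4, 6, 8, 10, 12, 14, 16, 17, 18, 18.3]
  fingers: [0, 0, 0, 0, 0, 0, 0, 0, 0, 0, 0, 0]

```text
clock: 1.35
position: [458.7, -119.1, 231.2]
ee_rot: [0.026, 1.0, 0.001, -0.0]
contact_force: [-0.3, -1.0, 0.4]
gripper_width: 85.3
```

```bash
python3 -c "
from h import *
d,y=delta([500,-55,230],177)"
```

```text
now [ 458.7 -119.1  231.2] ang 176.98 delta [-0.0379  0.0662  0.0013] yaw -0.02
```

Call:
send_rows:
  translation:
    - [-0.02, 0.035, 0]
    - [-0.033, 0.057, 0.001]
    - [-0.038, 0.066, 0.001]
    - [-0.038, 0.066, 0.001]
    - [-0.038, 0.066, 0.001]
  yaw: [0, 0, 0, 0, 0]
  fingers: [0, 0, 0, 0, 0]

```text
clock: 1.85
position: [499.4, -55.8, 230.1]
ee_rot: [0.027, 1.0, 0.001, -0.001]
contact_force: [-0.3, -0.3, 0.3]
gripper_width: 85.0
```

```bash
python3 -c "
from h import *
import json
st=read_state(); im=get_image('wrist'); cv2.imwrite('pics/w1.png',im)
print(st['position'],st['ee_rot'],np.abs(st['joint_vel']).max(),st['wrist_torque'],st['contact_force'])
json.dump({'position':list(st['position']),'ee_rot':list(st['ee_rot'])},open('w1.json','w'))
print(proj('wrist',[[536,-55.5,145],[500,-53,153],[573,-57.5,153]],st))
for n in ('scene','top'): cv2.imwrite(f'pics/{n}1.png',get_image(n))
"
```

```text
[499.40687769 -55.78021248 230.06413942] [ 2.66530544e-02  9.99644264e-01  7.32235633e-04 -6.50928146e-04] 0.015344734874680752 [-0.00988196 -0.04500104 -0.02582014] [-0.26597635 -0.27883212  0.25642165]
[[322.95670522 297.71354653]
 [324.13603058 248.50232011]
 [322.93651734 354.33987183]]
```

View pics/w1.png

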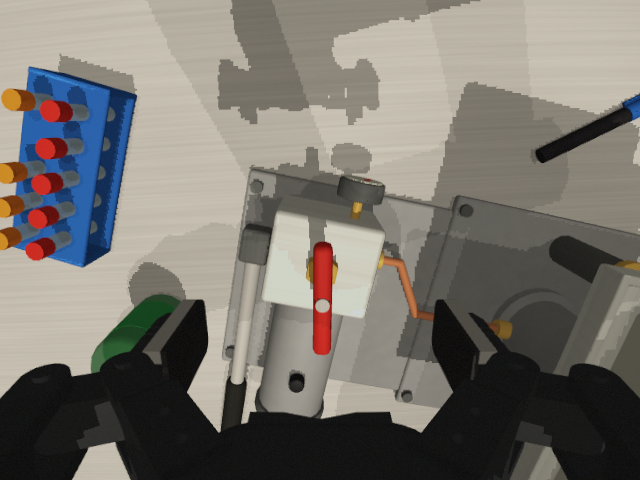

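```bash
python3 - <<'E'
from h import *
import json
st=json.load(open('w1.json'))
im=cv2.imread('pics/w1.png').astype(int);b,g,r=im[...,0],im[...,1],im[...,2]
m=((r>90)&(g<60)&(b<60)); m[:, :300]=0;m[:,345:]=0
ys,xs=np.nonzero(m);print(xs.min(),xs.max(),ys.min(),ys.max())
for y in (250,260,270,290,330,345): 
    q=xs[ys==y]; print(y,q.min(),q.max(), end=';')
bot=[(322,ys.max()+.5)];
print(atz('wrist',[(322,ys.max())],153,st),atz('wrist',[(323,ys.min())],145,st),atz('wrist',[(323,ys.min()+8)],153,st))
# stem dot
sub=np.abs(im-im.mean(2,keepdims=True)).max(2); d=(sub<25)&(im.mean(2)>110)
n,l,s,c=cv2.connectedComponentsWithStats(d[295:320,312:332].astype(np.uint8));print(s,c+[312,295])
print(atz('wrist',[(322,306)],153.5,st))
# bar model projection
for mid in ([536,-55.5],[537.5,-55.5]):
  for a in (-3.1,-2,-4):
    u=np.array([np.cos(np.radians(a)),np.sin(np.radians(a))]);v=np.array([-u[1],u[0]])
    P=[list(np.array(mid)+sx*38*u+sy*6*v)+[z] for sx in(-1,1) for sy in(-1,1) for z in(153,)]
    print(mid,a,proj('wrist',P,st).round(1).tolist())
E
```

```text
313 332 242 353
250 313 331;260 313 332;270 313 331;290 314 331;330 313 330;345 313 330;[[571.95258743 -58.06233623 153.        ]] [[498.28851229 -53.51969125 145.        ]] [[500.90969432 -53.73226101 153.        ]]
[[  1   0  19  25 328]
 [  0   0   1  25  25]
 [  3   4  15  13 147]] [[321.98780488 307.88109756]
 [312.         307.        ]
 [322.02721088 305.03401361]]
[[537.69797396 -56.27075878 153.5       ]]
[536, -55.5] -3.1 [[313.2, 245.5], [333.2, 245.5], [313.8, 355.6], [332.0, 355.6]]
[536, -55.5] -2 [[312.0, 245.7], [332.0, 245.3], [314.9, 355.7], [333.1, 355.4]]
[536, -55.5] -4 [[314.2, 245.3], [334.2, 245.6], [312.9, 355.5], [331.1, 355.7]]
[537.5, -55.5] -3.1 [[313.4, 247.8], [333.3, 247.8], [314.0, 357.6], [332.1, 357.5]]
[537.5, -55.5] -2 [[312.2, 248.0], [332.1, 247.7], [315.1, 357.7], [333.2, 357.4]]
[537.5, -55.5] -4 [[314.4, 247.7], [334.3, 248.0], [313.1, 357.4], [331.2, 357.7]]
```

Call:
send_rows:
  translation:
    - [0.036, 0.026, 0]
    - [0.072, 0.052, 0]
    - [0.075, 0.1, 0]
    - [0.077, 0.148, 0]
    - [0.08, 0.196, 0]
    - [0.082, 0.244, 0]
    - [0.085, 0.292, 0]
    - [0.088, 0.34, 0]
    - [0.089, 0.382, 0]
    - [0.05, 0.41, 0.006]
    - [0.01, 0.436, 0.014]
    - [-0.03, 0.453, 0.024]
  yaw: [0, 0, 0, 0, 0, 0, 0, 0, 0, 0, 0, 0]
  fingers: [0, 0, 0, 0, 0, 0, 0, 0, 0, 0, 0, 0]

```text
clock: 3.2
position: [555.7, 395.6, 207.3]
ee_rot: [0.027, 1.0, 0.001, 0.0]
contact_force: [1.0, 0.6, 0.6]
gripper_width: 85.4
```

```bash
python3 -c "
from h import *
d,y=delta([570,400,200],177)"
```

```text
now [555.7 395.6 207.3] ang 176.93 delta [-0.014   0.0051  0.0073] yaw -0.07
```

Call:
send_rows:
  translation:
    - [-0.014, 0.005, 0.007]
    - [-0.014, 0.005, 0.007]
    - [-0.014, 0.005, 0.007]
  yaw: [0, 0, 0]
  fingers: [0, 0, 0]

```text
clock: 3.5
position: [570.1, 398.7, 199.9]
ee_rot: [0.028, 1.0, 0.001, -0.0]
contact_force: [0.0, -0.1, -0.5]
gripper_width: 85.4
```

```bash
cat >> h.py <<'E'
import json
def shot(name):
    st=read_state(); im=get_image('wrist'); cv2.imwrite(f'pics/{name}.png',im)
    json.dump({'position':list(st['position']),'ee_rot':list(st['ee_rot'])},open(f'{name}.json','w'))
    print(name,st['clock'],st['position'].round(2),np.abs(st['joint_vel']).max().round(4)); return st,im
def ld(name): return json.load(open(name+'.json')),cv2.imread(f'pics/{name}.png')
E
python3 -c "
from h import *
st,im=shot('g1')
print(proj('wrist',[[555,299,200],[558,307,150],[558,307,160]],st))"
```

```text
g1 3.5 [570.09 398.67 199.89] 0.0373
[[ 76.0367072  282.38472883]
 [147.13489026 250.65553715]
 [138.83357464 256.73894779]]
```

View pics/g1.png

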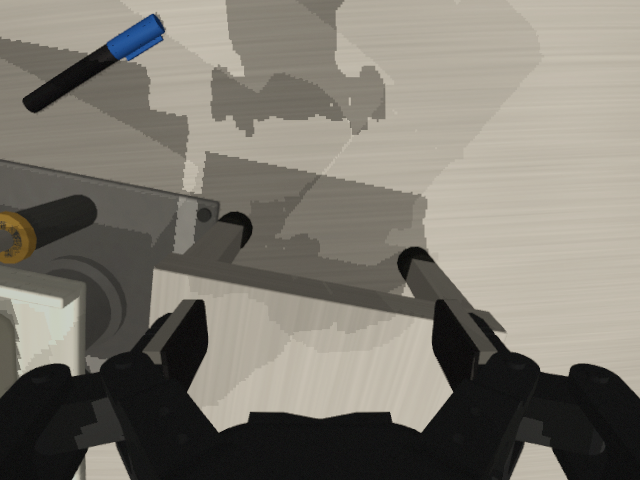

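```bash
cat >> h.py <<'E'
def zoom(src,x0,y0,x1,y1,o):
    im=(cv2.imread(src) if isinstance(src,str) else src)[y0:y1,x0:x1]; f=min(800/(x1-x0),600/(y1-y0)); cv2.imwrite(o,cv2.resize(im,None,fx=f,fy=f,interpolation=cv2.INTER_NEAREST)); print('f',f)
E
python3 -c "
from h import *
zoom('pics/g1.png',0,240,200,390,'pics/g1z.png')"
```

```text
f 4.0
```

View pics/g1z.png

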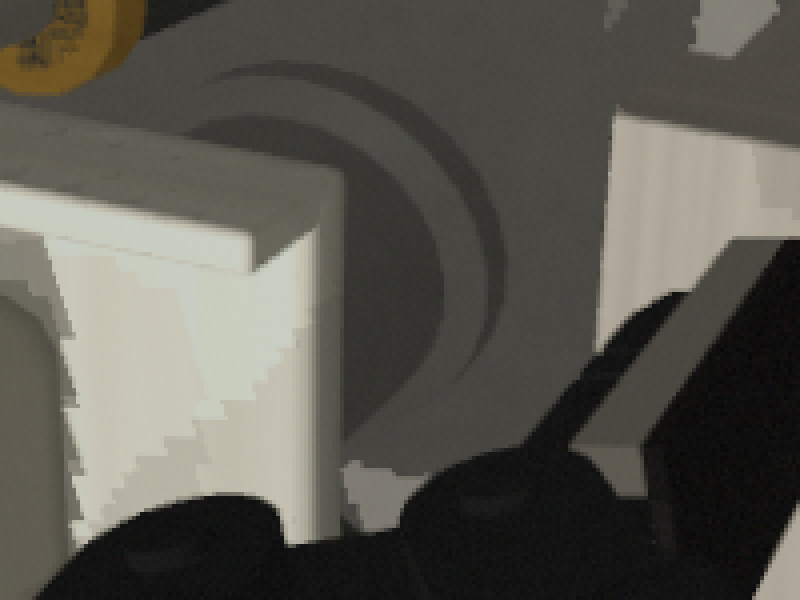

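Call:
send_rows:
  translation:
    - [0, 0, -0.04]
    - [0, 0, -0.075]
    - [0, 0, -0.08]
    - [0, 0, -0.08]
    - [0, 0, -0.08]
  yaw: [0, 0, 0, 0, 0]
  fingers: [0, 0, 0, 0, 0]

```text
clock: 4.05
position: [568.6, 398.2, 280.7]
ee_rot: [0.027, 1.0, 0.001, -0.0]
contact_force: [-0.1, 0.3, -0.1]
gripper_width: 85.4
```

```bash
python3 -c "
from h import *
st,im=shot('g2')
zoom(im,60,200,260,350,'pics/g2z.png')"
```

```text
g2 4.05 [568.58 398.2  280.68] 0.0264
f 4.0
```

View pics/g2z.png

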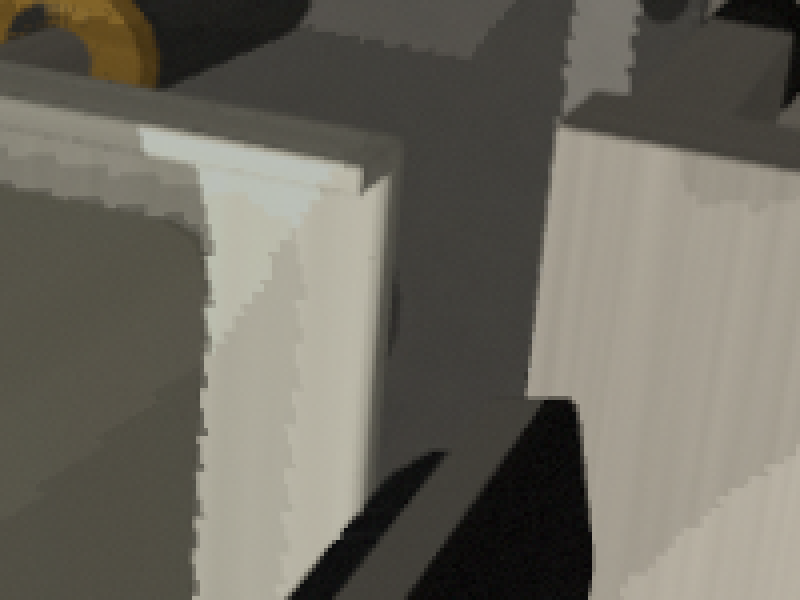

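```bash
cat >> h.py <<'E'
def tri(obs):
    # obs: list of (cam,uv,st)
    A=[];b=[]
    for n,uv,st in obs:
        c,d=ray(n,[uv],st); d=d[0]/np.linalg.norm(d[0]); M=np.eye(3)-np.outer(d,d); A.append(M);b.append(M@c)
    A=np.vstack(A);b=np.hstack(b); p,res,_,_=np.linalg.lstsq(A,b,rcond=None); return p.round(1),res.round(2)
E
python3 - <<'E'
from h import *
a,_=ld('g1');b,_=ld('g2')
for n,p,q in [('rim outer top',(63,298.75),(150.5,241.75)),('rim inner top',(63.75,307.5),(150.5,247.5)),('deck bottom',(85.75,283),(160,235)),('stand',(154,267.5),(199.5,232))]:
    print(n,tri([('wrist',p,a),('wrist',q,b)]))
E
```

```text
rim outer top (array([557.2, 299.9, 211.1]), array([0.01]))
rim inner top (array([560.7, 299.5, 211.4]), array([0.05]))
deck bottom (array([558.1, 298.2, 192.9]), array([0.01]))
stand (array([568.7, 308.3, 148.1]), array([0.24]))
```

Call:
send_rows:
  translation:
    - [0.045, -0.022, 0.01]
    - [0.09, -0.043, 0.03]
    - [0.135, -0.063, 0.05]
    - [0.135, -0.11, 0.05]
    - [0.132, -0.158, 0.05]
    - [0.13, -0.206, 0.05]
    - [0.128, -0.254, 0.05]
    - [0.125, -0.302, 0.05]
    - [0.122, -0.35, 0.05]
    - [0.118, -0.39, 0.05]
    - [0.09, -0.43, 0.05]
    - [0.05, -0.453, 0.05]
  yaw: [0, 0, 0, 0, 0, 0, 0, 0, 0, 0, 0, 0]
  fingers: [0, 0, 0, 0, 0, 0, 0, 0, 0, 0, 0, 0]

```text
clock: 5.3
position: [492.3, -54.0, 229.0]
ee_rot: [0.028, 1.0, 0.001, -0.001]
contact_force: [0.7, 1.2, 0.3]
gripper_width: 85.6
```

```bash
python3 -c "
from h import *
d,y=delta([536,-56,185],177);d,y=delta([536,-56,126],177)"
```

```text
now [492.3 -54.  229. ] ang 176.82 delta [-0.0438  0.0004  0.0438] yaw -0.18
now [492.3 -54.  229. ] ang 176.82 delta [-0.044   0.0003  0.1028] yaw -0.18
```

Call:
send_rows:
  translation:
    - [-0.03, 0, 0.02]
    - [-0.044, 0, 0.04]
    - [-0.044, 0, 0.044]
    - [-0.044, 0, 0.044]
    - [-0.044, 0, 0.044]
  yaw: [0, 0, 0, 0, 0]
  fingers: [0, 0, 0, 0, 0]

```text
clock: 5.8
position: [535.6, -56.2, 185.3]
ee_rot: [0.027, 1.0, 0.001, -0.001]
contact_force: [-0.6, -0.0, 0.7]
gripper_width: 85.5
```

```bash
cat > trk.py <<'E'
from h import *
base={}
for n,quad in (('top',[[759,216],[715,46],[516,98],[560,270]]),('scene',None)):
    base[n]=cv2.cvtColor(cv2.imread(f'pics/{n}0.png'),cv2.COLOR_BGR2GRAY)
Q=np.array([[759,216],[715,46],[516,98],[560,270]],float)
def pts(n):
    c=Q.mean(0); q=c+(Q-c)*1.06
    m=np.zeros(base[n].shape,np.uint8)
    cv2.fillPoly(m,[proj(n,np.c_[q,np.full(4,365.)]).astype(np.int32)],255)
    return cv2.goodFeaturesToTrack(base[n],60,0.02,6,mask=m)
def dz(n,img):
    g=cv2.cvtColor(img,cv2.COLOR_BGR2GRAY); p=pts(n)
    lk=dict(winSize=(21,21),maxLevel=3)
    q,s,_=cv2.calcOpticalFlowPyrLK(base[n],g,p,None,**lk); r,s2,_=cv2.calcOpticalFlowPyrLK(g,base[n],q,None,**lk)
    ok=(s.ravel()>0)&(np.linalg.norm((r-p).reshape(-1,2),axis=1)<0.5)
    p=p.reshape(-1,2)[ok];q=q.reshape(-1,2)[ok]
    W=atz(n,p,365.); W2=W-[0,0,10]
    # least squares along predicted direction, iterate robustly
    from scipy.optimize import least_squares
    f=lambda z:(proj(n,W-[0,0,z[0]])-proj(n,W)-(q-p)).ravel()
    s=least_squares(f,[5.],loss='soft_l1',f_scale=0.3); 
    return s.x[0],len(p),np.median(np.abs(f(s.x)))
E
python3 - <<'E'
from trk import *
for n in('top','scene'): print(n,dz(n,cv2.imread(f'pics/{n}1.png')))
st,im=shot('w2'); st=read_state()
print(st['position'],st['wrist_torque'],st['joints'])
for n in('top','scene'):
    i=get_image(n);cv2.imwrite(f'pics/{n}2.png',i);print(n,dz(n,i))
E
```

```text
top (np.float64(-0.05469829120267674), 24, np.float64(0.04297723744661397))
scene (np.float64(0.14275137658205123), 23, np.float64(0.12499365356066505))
w2 5.8 [535.56 -56.23 185.28] 0.0176
[535.82270914 -56.12292991 185.78824747] [-0.01009175 -0.0210318  -0.02058082] [ 0.19579789  0.27851634 -0.27010271 -0.00198738 -1.02343798 -1.82017341]
top (np.float64(0.0974530175437048), 13, np.float64(0.05708709554637181))
scene (np.float64(-0.2319963702480179), 22, np.float64(0.18483503530262624))
```

View pics/w2.png

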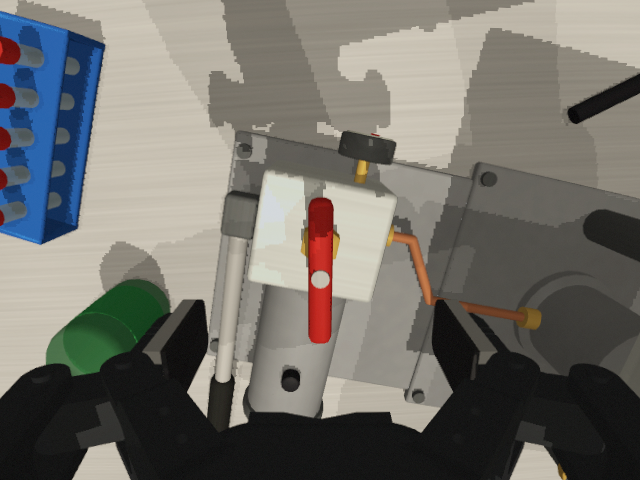

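View pics/top2.png

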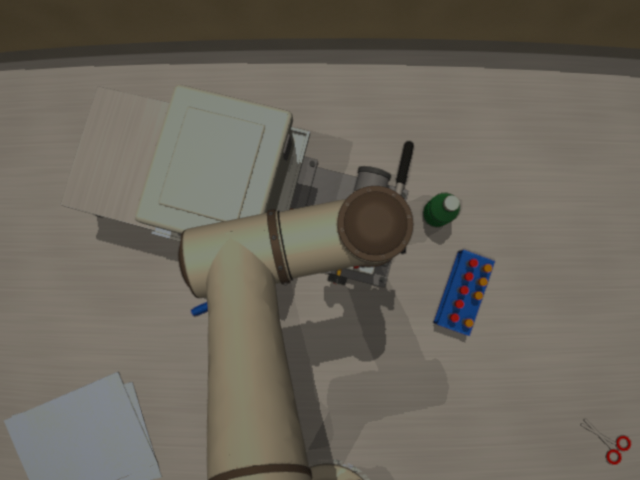

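```bash
python3 -c "
from h import *
st,im=ld('w2')
b,g,r=[im[...,i].astype(int) for i in range(3)]
m=((r>90)&(g<60)&(b<60)); m[:, :290]=0;m[:,350:]=0
ys,xs=np.nonzero(m);print(xs.min(),xs.max(),ys.min(),ys.max())
print(atz('wrist',[(320,279),(320,ys.max())],154,st))
for mid in ([535,-56],[537,-56]):
    print(mid,proj('wrist',[[mid[0]-38,mid[1]+2,153],[mid[0]-38,mid[1]+2,137],[mid[0]+38,mid[1]-2,153],[mid[0],mid[1],154]],st).round(1).tolist())
"
```

```text
308 333 198 342
[[536.98300045 -56.10044891 154.        ]
 [571.88093007 -58.03537014 154.        ]]
[535, -56] [[319.7, 197.6], [319.7, 192.0], [320.2, 342.9], [320.0, 275.2]]
[537, -56] [[320.0, 201.8], [319.9, 195.9], [320.4, 346.2], [320.2, 279.0]]
```

Call:
send_rows:
  translation:
    - [0, 0, 0.025]
    - [0, 0, 0.05]
    - [0, 0, 0.058]
    - [0, 0, 0.059]
    - [0, 0, 0.059]
    - [0, 0, 0.059]
    - [0, 0, 0.059]
    - [0, 0, 0.059]
    - [0, 0, 0.059]
    - [0, 0, 0.059]
  yaw: [0, 0, 0, 0, 0, 0, 0, 0, 0, 0]
  fingers: [0, 0, 0, 0, 150, 200, 230, 255, 255, 255]

```text
clock: 6.95
position: [536.2, -56.1, 127.6]
ee_rot: [0.028, 1.0, 0.001, -0.0]
contact_force: [-0.2, -0.8, 2.5]
gripper_width: 11.1
```

```bash
cat >> h.py <<'E'
def ang():
    st=read_state();Rm=R.from_quat(st["ee_rot"]).as_matrix()
    return st['clock'],np.degrees(np.arctan2(Rm[1,0],Rm[0,0])).round(2),st['position'].round(1),st['wrist_torque'].round(3),st['contact_force'].round(1),round(st['gripper_width'],1)
E
python3 -c "
from h import *
print(ang());print(ang())"
```

```text
(6.95, np.float64(176.85), array([536.2, -56.1, 127.6]), array([-0.084,  0.172, -0.112]), array([-0.2, -0.8,  2.5]), 11.1)
(6.95, np.float64(176.85), array([536.2, -56.1, 127.6]), array([-0.084,  0.172, -0.112]), array([-0.2, -0.8,  2.5]), 11.1)
```

Call:
send_rows:
  translation:
    - [0, 0, 0]
    - [0, 0, 0]
    - [0, 0, 0]
    - [0, 0, 0]
  yaw: [-4, -8, -12, -12]
  fingers: [255, 255, 255, 255]

```text
clock: 7.35
position: [536.1, -56.1, 127.6]
ee_rot: [-0.077, 0.997, 0.001, -0.0]
contact_force: [-0.3, -0.4, 0.3]
gripper_width: 11.1
```

```bash
cat > z.py <<'E'
from trk import *
print(ang())
import sys
for k in range(int(sys.argv[1]) if len(sys.argv)>1 else 1):
  for n in ('top','scene'):
    c=read_state()['clock']; i=get_image(n); v=dz(n,i); print(n,round(c,2),'dz %.2f n%d r%.2f'%v)
print(ang())
E
python3 z.py 2
```

```text
(7.35, np.float64(-171.12), array([536.1, -56.1, 127.6]), array([0.014, 0.099, 0.262]), array([-0.3, -0.4,  0.3]), 11.1)
top 7.35 dz -0.21 n17 r0.09
scene 7.4 dz 0.47 n18 r0.11
top 7.45 dz -0.21 n17 r0.10
scene 7.5 dz 0.56 n18 r0.12
(7.55, np.float64(-171.14), array([536.2, -56.1, 127.7]), array([-0.109,  0.066,  0.267]), array([ 0.3, -0.4,  0.5]), 10.7)
```

Call:
send_rows:
  translation:
    - [0, 0, 0]
    - [0, 0, 0]
    - [0, 0, 0]
  yaw: [-3, -6, -6]
  fingers: [255, 255, 255]

```text
clock: 7.85
position: [536.2, -56.2, 127.6]
ee_rot: [-0.129, 0.992, 0.001, -0.0]
contact_force: [-0.1, 0.8, 0.9]
gripper_width: 10.8
```

```bash
python3 z.py 2
```

```text
(7.85, np.float64(-165.2), array([536.2, -56.2, 127.6]), array([-0.022,  0.006,  0.08 ]), array([-0.1,  0.8,  0.9]), 10.8)
top 7.85 dz -0.27 n17 r0.11
scene 7.9 dz 0.48 n19 r0.15
top 7.95 dz -0.32 n17 r0.12
scene 8.0 dz 0.39 n19 r0.13
(8.05, np.float64(-165.17), array([536.2, -56.2, 127.6]), array([-0.183, -0.002,  0.1  ]), array([ 0.4, -0.4, -0.1]), 10.8)
```

Call:
send_rows:
  translation:
    - [0, 0, 0]
    - [0, 0, 0]
    - [0, 0, 0]
  yaw: [-3, -6, -6]
  fingers: [255, 255, 255]

```text
clock: 8.35
position: [536.2, -56.2, 127.6]
ee_rot: [-0.18, 0.984, 0.001, -0.0]
contact_force: [0.1, -0.3, 0.9]
gripper_width: 11.1
```

```bash
python3 z.py 2
```

```text
(8.35, np.float64(-159.21), array([536.2, -56.2, 127.6]), array([-0.107,  0.023,  0.068]), array([ 0.1, -0.3,  0.9]), 11.1)
top 8.35 dz -0.27 n17 r0.12
scene 8.4 dz 0.69 n19 r0.13
top 8.45 dz -0.27 n17 r0.11
scene 8.5 dz 0.38 n20 r0.13
(8.55, np.float64(-159.2), array([536.2, -56.2, 127.7]), array([-0.193, -0.017,  0.065]), array([-0.3, -0.5, -0. ]), 10.7)
```

Call:
send_rows:
  translation:
    - [0, 0, 0]
    - [0, 0, 0]
    - [0, 0, 0]
  yaw: [-3, -6, -6]
  fingers: [255, 255, 255]

```text
clock: 8.85
position: [536.2, -56.2, 127.6]
ee_rot: [-0.231, 0.973, 0.0, -0.0]
contact_force: [-0.6, -1.2, 0.4]
gripper_width: 10.9
```

```bash
python3 z.py 2
```

```text
(8.85, np.float64(-153.23), array([536.2, -56.2, 127.6]), array([-0.122, -0.006,  0.042]), array([-0.6, -1.2,  0.4]), 10.9)
top 8.85 dz -0.05 n16 r0.09
scene 8.9 dz 0.59 n19 r0.20
top 8.95 dz -0.25 n17 r0.11
scene 9.0 dz 0.48 n20 r0.16
(9.05, np.float64(-153.23), array([536.2, -56.2, 127.7]), array([-0.285, -0.005,  0.076]), array([ 0.5, -1.4,  0.4]), 10.9)
```

Call:
send_rows:
  translation:
    - [0, 0, 0]
    - [0, 0, 0]
    - [0, 0, 0]
  yaw: [-3, -6, -6]
  fingers: [255, 255, 255]

```text
clock: 9.35
position: [536.2, -56.3, 127.6]
ee_rot: [-0.282, 0.959, 0.0, -0.0]
contact_force: [0.5, -0.8, -0.3]
gripper_width: 11.2
```

```bash
python3 z.py 2
```

```text
(9.35, np.float64(-147.26), array([536.2, -56.3, 127.6]), array([-0.306,  0.008,  0.12 ]), array([ 0.5, -0.8, -0.3]), 11.2)
top 9.35 dz 2.33 n16 r0.11
scene 9.4 dz 3.52 n13 r0.15
top 9.45 dz 3.43 n15 r0.12
scene 9.5 dz 4.89 n11 r0.17
(9.55, np.float64(-147.26), array([536.2, -56.2, 127.6]), array([-0.299, -0.092,  0.006]), array([ 0.6, -2.2, -0.1]), 11.0)
```

Call:
send_rows:
  translation:
    - [0, 0, 0]
    - [0, 0, 0]
    - [0, 0, 0]
    - [0, 0, 0]
    - [0, 0, 0]
    - [0, 0, 0]
    - [0, 0, 0]
    - [0, 0, 0]
  yaw: [0, 0, 0, 0, 0, 0, 0, 0]
  fingers: [255, 255, 255, 255, 255, 255, 255, 255]

```text
clock: 10.35
position: [536.2, -56.2, 127.6]
ee_rot: [-0.282, 0.959, 0.0, -0.0]
contact_force: [-0.3, -1.5, -0.1]
gripper_width: 10.4
```

```bash
python3 z.py 1
```

```text
(10.35, np.float64(-147.26), array([536.2, -56.2, 127.6]), array([-0.241, -0.049,  0.055]), array([-0.3, -1.5, -0.1]), 10.4)
top 10.35 dz 15.50 n13 r0.08
scene 10.4 dz 15.88 n11 r0.17
(10.45, np.float64(-147.26), array([536.2, -56.3, 127.7]), array([-0.303, -0.038, -0.002]), array([ 0.9, -0.5,  0.1]), 10.7)
```

Call:
send_rows:
  translation:
    - [0, 0, 0]
    - [0, 0, 0]
    - [0, 0, 0]
    - [0, 0, 0]
    - [0, 0, 0]
    - [0, 0, 0]
    - [0, 0, 0]
    - [0, 0, 0]
    - [0, 0, 0]
    - [0, 0, 0]
    - [0, 0, 0]
    - [0, 0, 0]
  yaw: [0, 0, 0, 0, 0, 0, 0, 0, 0, 0, 0, 0]
  fingers: [255, 255, 255, 255, 255, 255, 255, 255, 255, 255, 255, 255]

```text
clock: 11.65
position: [536.2, -56.2, 127.6]
ee_rot: [-0.282, 0.959, 0.0, -0.0]
contact_force: [0.2, -0.5, -0.1]
gripper_width: 11.1
```

```bash
python3 z.py 1
```

```text
(11.65, np.float64(-147.26), array([536.2, -56.2, 127.6]), array([-0.255, -0.019,  0.081]), array([ 0.2, -0.5, -0.1]), 11.1)
top 11.65 dz 31.60 n15 r0.15
scene 11.7 dz 32.81 n12 r0.12
(11.75, np.float64(-147.26), array([536.2, -56.2, 127.6]), array([-0.254, -0.013,  0.102]), array([ 0.7, -1.2, -0.7]), 10.9)
```

Call:
send_rows:
  translation:
    - [0, 0, 0]
    - [0, 0, 0]
    - [0, 0, 0]
    - [0, 0, 0]
    - [0, 0, 0]
    - [0, 0, 0]
    - [0, 0, 0]
    - [0, 0, 0]
    - [0, 0, 0]
    - [0, 0, 0]
    - [0, 0, 0]
  yaw: [0, 0, 0, 0, 0, 0, 0, 4, 8, 12, 12]
  fingers: [255, 255, 255, 255, 255, 255, 255, 255, 255, 255, 255]

```text
clock: 12.85
position: [536.2, -56.2, 127.6]
ee_rot: [-0.18, 0.984, 0.0, -0.0]
contact_force: [0.5, -0.0, 0.4]
gripper_width: 11.1
```

```bash
python3 z.py 2
```

```text
(12.85, np.float64(-159.26), array([536.2, -56.2, 127.6]), array([-0.32 , -0.045, -0.05 ]), array([ 0.5, -0. ,  0.4]), 11.1)
top 12.85 dz 42.02 n7 r0.16
scene 12.9 dz 43.05 n11 r0.10
top 12.95 dz 42.18 n7 r0.23
scene 13.0 dz 42.84 n11 r0.08
(13.05, np.float64(-159.24), array([536.2, -56.2, 127.6]), array([-0.098,  0.023, -0.045]), array([-0.6, -0.5,  0.3]), 10.8)
```

Call:
send_rows:
  translation:
    - [0, 0, 0]
    - [0, 0, 0]
    - [0, 0, 0]
    - [0, 0, -0.03]
    - [0, 0, -0.07]
    - [0.02, 0.02, -0.1]
    - [0.05, 0.055, -0.1]
    - [0.079, 0.09, -0.1]
    - [0.063, 0.135, -0.1]
    - [0.046, 0.18, -0.1]
    - [0.029, 0.225, -0.1]
    - [0.012, 0.27, -0.1]
  yaw: [0, 0, 0, 0, 0, 0, 4, 8, 12, 16, 20, 23.8]
  fingers: [120, 0, 0, 0, 0, 0, 0, 0, 0, 0, 0, 0]

```text
clock: 14.25
position: [428.8, 193.9, 228.4]
ee_rot: [0.028, 1.0, 0.001, 0.0]
contact_force: [0.4, -0.2, -0.4]
gripper_width: 85.2
```

```bash
python3 -c "
from h import *
print(ang())
d,y=delta([430,330,228],177);d,y=delta([570,400,200],177)"
```

```text
(14.25, np.float64(176.83), array([428.8, 193.9, 228.4]), array([ 0.013, -0.119,  0.052]), array([ 0.4, -0.2, -0.4]), 85.2)
now [428.8 193.9 228.4] ang 176.83 delta [0.0063 0.136  0.0006] yaw -0.17
now [428.8 193.9 228.4] ang 176.83 delta [-0.1296  0.2136  0.0288] yaw -0.17
```

Call:
send_rows:
  translation:
    - [0.004, 0.048, 0]
    - [0.006, 0.096, 0]
    - [0.006, 0.136, 0]
    - [-0.035, 0.164, 0.005]
    - [-0.077, 0.19, 0.015]
    - [-0.115, 0.208, 0.024]
    - [-0.13, 0.214, 0.029]
    - [-0.13, 0.214, 0.029]
    - [-0.13, 0.214, 0.029]
  yaw: [0, 0, 0, 0, 0, 0, 0, 0, 0]
  fingers: [0, 0, 0, 0, 0, 0, 0, 0, 0]

```text
clock: 15.15
position: [570.2, 400.1, 199.1]
ee_rot: [0.028, 1.0, 0.0, -0.0]
contact_force: [0.7, -0.2, -0.3]
gripper_width: 85.2
```

```bash
python3 -c "
from h import *
st,im=shot('g3')
zoom(im,20,220,220,370,'pics/g3z.png')
from trk import *
for n in ('top','scene'):
    i=get_image(n);cv2.imwrite(f'pics/{n}3.png',i);print(n,dz(n,i))"
```

```text
g3 15.15 [570.15 400.09 199.11] 0.0365
f 4.0
top (np.float64(41.202012846195345), 21, np.float64(0.40161098844765775))
scene (np.float64(41.96806528310333), 12, np.float64(0.1545615439698338))
```

View pics/g3z.png

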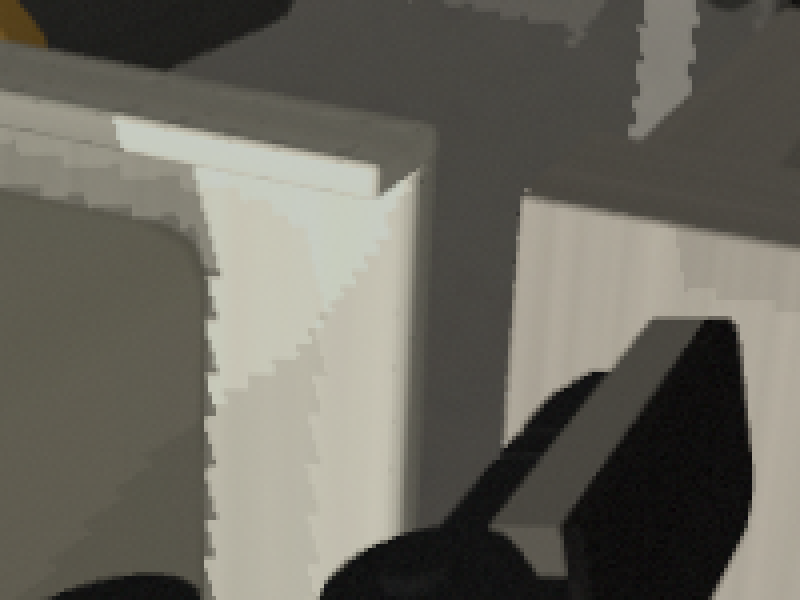

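```bash
python3 - <<'E'
from h import *
a,_=ld('g1');b,_=ld('g2');c,_=ld('g3')
F={'rim outer top':((63,298.75),(150.5,241.75),(114.5,261.25)),'rim inner top':((63.75,307.5),(150.5,247.5),(114.5,269)),'deck bottom':((85.75,283),(160,235),(128.75,251.25))}
from scipy.optimize import least_squares
for n,(p,q,r) in F.items():
    f=lambda x:np.r_[proj('wrist',x[:3],a)[0]-p,proj('wrist',x[:3],b)[0]-q,proj('wrist',x[:3]-[0,0,x[3]],c)[0]-r]
    s=least_squares(f,[557,300,205,40]);print(n,s.x.round(2),s.fun.round(2))
print('stand',tri([('wrist',(154,267.5),a),('wrist',(199.5,232),b),('wrist',(150.75,269.25),c)]))
for nm,o in (('g1',(154,267.5)),('g2',(199.5,232)),('g3',(150.75,269.25))): 
    st,_=ld(nm); print(proj('wrist',[568.7,308.3,148.1],st).round(1),o)
E
```

```text
rim outer top [557.19 299.93 211.03  43.62] [-0.14 -0.2   0.06  0.08  0.12  0.18]
rim inner top [560.77 299.52 211.34  43.07] [-0.1  -0.16  0.23  0.34 -0.06 -0.09]
deck bottom [558.06 298.17 192.93  43.88] [-0.21 -0.3   0.02  0.01  0.25  0.37]
stand (array([568.2, 308.9, 149.8]), array([0.36]))
[[154.4 268. ]] (154, 267.5)
[[199.2 231.7]] (199.5, 232)
[[151.5 268.6]] (150.75, 269.25)
```

Call:
send_rows:
  translation:
    - [0, 0, -0.04]
    - [0, 0, -0.075]
    - [0, 0, -0.08]
    - [0, 0, -0.08]
    - [0, 0, -0.08]
  yaw: [0, 0, 0, 0, 0]
  fingers: [0, 0, 0, 0, 0]

```text
clock: 15.8
position: [568.6, 399.7, 280.6]
ee_rot: [0.027, 1.0, 0.001, 0.0]
contact_force: [-0.5, -0.6, 0.5]
gripper_width: 85.6
```

```bash
python3 -c "
from h import *
st,im=shot('g4')
zoom(im,100,180,300,330,'pics/g4z.png')"
```

```text
g4 15.8 [568.59 399.74 280.56] 0.0228
f 4.0
```

View pics/g4z.png

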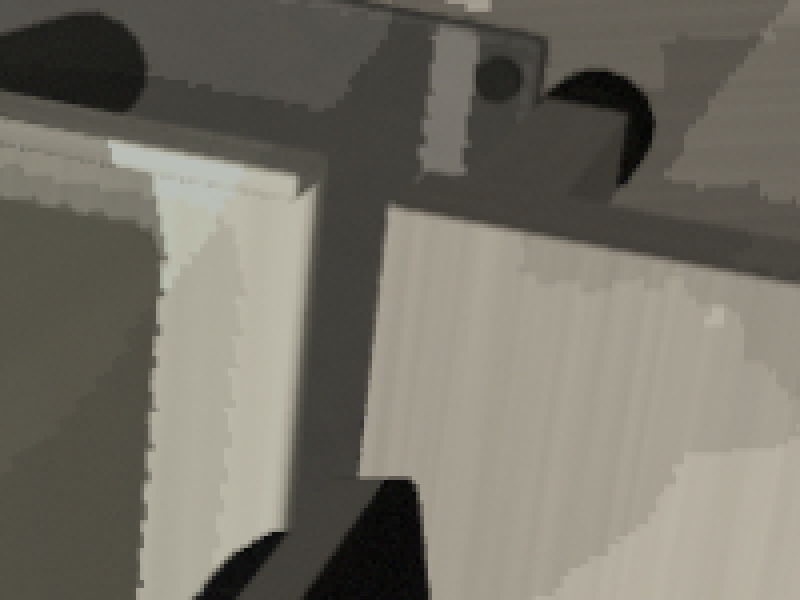

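```bash
python3 - <<'E'
from h import *
a,b,c,d=[ld(n)[0] for n in('g1','g2','g3','g4')]
F={'rim outer top':((63,298.75),(150.5,241.75),(114.5,261.25),(174.5,223.5)),'rim inner top':((63.75,307.5),(150.5,247.5),(114.5,269),(174.5,229.75)),'deck bottom':((85.75,283),(160,235),(128.75,251.25),(181.25,218.75)),'stand':((154,267.5),(199.5,232),(150.75,269.25),(197,231.75))}
from scipy.optimize import least_squares
for n,o in F.items():
    def f(x):
        s=x[3] if len(x)>3 else 0
        return np.r_[tuple(proj('wrist',x[:3]-[0,0,s*(i>1)],v)[0]-o[i] for i,v in enumerate((a,b,c,d)))]
    s=least_squares(f,[557,300,205,40] if n!='stand' else [568,308,150.]);print(n,s.x.round(2),s.fun.round(2))
    print('  only3,4',tri([('wrist',o[2],c),('wrist',o[3],d)]),'1,2',tri([('wrist',o[0],a),('wrist',o[1],b)]))
E
```

```text
rim outer top [557.13 299.98 211.12  43.63] [-0.19 -0.24  0.06  0.02  0.12  0.12  0.09  0.23]
  only3,4 (array([556.9, 300.1, 167.7]), array([0.])) 1,2 (array([557.2, 299.9, 211.1]), array([0.01]))
rim inner top [560.91 299.39 211.12  43.06] [ 0.01 -0.07  0.21  0.47 -0.06  0.04 -0.19 -0.5 ]
  only3,4 (array([561.3, 299.1, 167.4]), array([0.06])) 1,2 (array([560.7, 299.5, 211.4]), array([0.05]))
deck bottom [558.01 298.21 193.01  43.89] [-0.26 -0.34  0.02 -0.04  0.24  0.32  0.08  0.19]
  only3,4 (array([557.8, 298.2, 149.3]), array([0.])) 1,2 (array([558.1, 298.2, 192.9]), array([0.01]))
stand [568.29 308.72 149.55] [-0.02  0.72 -0.38 -0.38  0.24 -0.42  0.09 -0.03]
  only3,4 (array([568.1, 309.1, 150.7]), array([0.01])) 1,2 (array([568.7, 308.3, 148.1]), array([0.24]))
```

Call:
send_rows:
  translation:
    - [0.045, -0.022, 0.01]
    - [0.09, -0.043, 0.03]
    - [0.135, -0.063, 0.05]
    - [0.135, -0.11, 0.05]
    - [0.132, -0.158, 0.05]
    - [0.13, -0.206, 0.05]
    - [0.128, -0.254, 0.05]
    - [0.125, -0.302, 0.05]
    - [0.122, -0.35, 0.05]
    - [0.118, -0.39, 0.05]
    - [0.09, -0.43, 0.055]
    - [0.05, -0.453, 0.06]
  yaw: [0, 0, 0, 0, 0, -4, -8, -12, -16, -20, -24, -24]
  fingers: [0, 0, 0, 0, 0, 0, 0, 0, 0, 0, 0, 0]

```text
clock: 17.05
position: [492.3, -52.5, 218.9]
ee_rot: [-0.181, 0.983, 0.001, -0.001]
contact_force: [0.9, 1.3, 1.0]
gripper_width: 85.3
```

```bash
python3 -c "
from h import *
print(ang())
d,y=delta([536.2,-56.2,180],-159.24);d,y=delta([536.2,-56.2,127.6],-159.24)"
```

```text
(17.05, np.float64(-159.14), array([492.3, -52.5, 218.9]), array([ 0.177, -0.189, -0.019]), array([0.9, 1.3, 1. ]), 85.3)
now [492.3 -52.5 218.9] ang -159.14 delta [-0.0397 -0.0192  0.0389] yaw 0.1
now [492.3 -52.5 218.9] ang -159.14 delta [-0.0398 -0.0193  0.0913] yaw 0.1
```

Call:
send_rows:
  translation:
    - [-0.025, -0.012, 0.015]
    - [-0.04, -0.019, 0.035]
    - [-0.04, -0.019, 0.04]
    - [-0.04, -0.019, 0.065]
    - [-0.04, -0.019, 0.087]
    - [-0.04, -0.019, 0.091]
    - [-0.04, -0.019, 0.091]
    - [-0.04, -0.019, 0.091]
    - [-0.04, -0.019, 0.091]
    - [-0.04, -0.019, 0.091]
    - [-0.04, -0.019, 0.091]
  yaw: [0, 0, 0, 0, 0, 0, 0, 0, 0, 0, 0]
  fingers: [0, 0, 0, 0, 0, 0, 150, 200, 230, 255, 255]

```text
clock: 18.15
position: [536.6, -55.8, 128.5]
ee_rot: [-0.181, 0.983, 0.001, -0.0]
contact_force: [-0.2, -0.8, -1.0]
gripper_width: 12.2
```

```bash
python3 z.py 2
```

```text
(18.15, np.float64(-159.13), array([536.6, -55.8, 128.5]), array([-0.346, -0.108, -0.035]), array([-0.2, -0.8, -1. ]), 12.2)
top 18.15 dz 42.08 n6 r0.20
scene 18.2 dz 42.89 n9 r0.06
top 18.25 dz 42.10 n6 r0.20
scene 18.3 dz 42.69 n10 r0.07
(18.35, np.float64(-159.15), array([536.7, -56. , 128.6]), array([-0.11 ,  0.331, -0.201]), array([-1.6, -0.6,  5.7]), 10.8)
```

Call:
send_rows:
  translation:
    - [0, 0, 0]
    - [0, 0, 0]
    - [0, 0, 0]
    - [0, 0, 0]
    - [0, 0, 0]
    - [0, 0, 0]
  yaw: [-4, -8, -9.5, -9.5, -9.5, -9.5]
  fingers: [255, 255, 255, 255, 255, 255]

```text
clock: 18.95
position: [536.7, -56.0, 128.7]
ee_rot: [-0.262, 0.965, 0.001, -0.0]
contact_force: [-0.6, -0.6, 1.7]
gripper_width: 10.9
```

```bash
python3 z.py 2
```

```text
(18.95, np.float64(-149.68), array([536.7, -56. , 128.7]), array([ 0.   ,  0.188, -0.118]), array([-0.6, -0.6,  1.7]), 10.9)
top 18.95 dz 41.98 n6 r0.21
scene 19.0 dz 42.33 n9 r0.11
top 19.05 dz 42.01 n7 r0.16
scene 19.1 dz 42.68 n10 r0.07
(19.15, np.float64(-149.67), array([536.7, -56. , 128.7]), array([ 0.045,  0.227, -0.183]), array([-0.8,  0.9,  2.1]), 10.7)
```

```bash
python3 -c "
from h import *
st,im=shot('w3')"; python3 z.py 1
```

```text
w3 19.15 [536.67 -55.99 128.69] 0.0032
(19.2, np.float64(-149.66), array([536.7, -56. , 128.7]), array([-0.027,  0.184, -0.152]), array([-0.5, -0.6,  2. ]), 10.7)
top 19.2 dz 42.07 n6 r0.20
scene 19.25 dz 42.70 n10 r0.08
(19.3, np.float64(-149.66), array([536.7, -56. , 128.7]), array([-0.051,  0.196, -0.138]), array([-0.4, -0.4,  2.3]), 11.0)
```

View pics/w3.png

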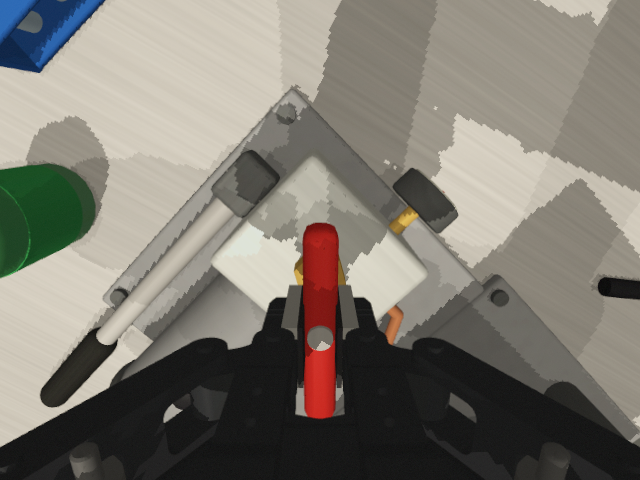

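Call:
send_rows:
  translation:
    - [0, 0, 0]
    - [0, 0, 0]
  yaw: [-2, -2]
  fingers: [255, 255]

```text
clock: 19.5
position: [536.7, -56.0, 128.7]
ee_rot: [-0.279, 0.96, 0.001, -0.0]
contact_force: [0.2, -0.2, 1.8]
gripper_width: 10.8
```

```bash
python3 z.py 1
```

```text
(19.5, np.float64(-147.66), array([536.7, -56. , 128.7]), array([ 0.036,  0.192, -0.065]), array([ 0.2, -0.2,  1.8]), 10.8)
top 19.5 dz 43.95 n9 r0.13
scene 19.55 dz 45.81 n13 r0.15
(19.6, np.float64(-147.67), array([536.7, -56. , 128.7]), array([ 0.005,  0.161, -0.1  ]), array([-1. , -0.3,  2.6]), 10.9)
```

Call:
send_rows:
  translation:
    - [0, 0, 0]
    - [0, 0, 0]
    - [0, 0, 0]
    - [0, 0, 0]
  yaw: [1, 6, 12, 12]
  fingers: [255, 255, 255, 255]

```text
clock: 20.0
position: [536.7, -56.0, 128.7]
ee_rot: [-0.176, 0.984, 0.001, -0.0]
contact_force: [-1.6, -0.7, 2.4]
gripper_width: 10.7
```

```bash
python3 z.py 2
```

```text
(20.0, np.float64(-159.73), array([536.7, -56. , 128.7]), array([-0.205,  0.112, -0.305]), array([-1.6, -0.7,  2.4]), 10.7)
top 20.0 dz 47.81 n7 r0.40
scene 20.05 dz 48.15 n11 r0.14
top 20.1 dz 47.76 n7 r0.41
scene 20.15 dz 48.32 n9 r0.11
(20.2, np.float64(-159.68), array([536.7, -56. , 128.7]), array([-0.028,  0.177, -0.328]), array([-0. , -0. ,  1.8]), 10.9)
```

Call:
send_rows:
  translation:
    - [0, 0, 0]
    - [0, 0, 0]
    - [0, 0, 0]
    - [0, 0, -0.03]
    - [0, 0, -0.07]
    - [0.02, 0.02, -0.1]
    - [0.05, 0.055, -0.1]
    - [0.079, 0.09, -0.1]
    - [0.063, 0.135, -0.1]
    - [0.046, 0.18, -0.1]
    - [0.029, 0.225, -0.1]
    - [0.012, 0.27, -0.1]
  yaw: [0, 0, 0, 0, 0, 0, 4, 8, 12, 16, 20, 23.3]
  fingers: [120, 0, 0, 0, 0, 0, 0, 0, 0, 0, 0, 0]

```text
clock: 21.4
position: [431.2, 194.8, 229.5]
ee_rot: [0.027, 1.0, 0.001, 0.0]
contact_force: [1.6, 0.0, 0.2]
gripper_width: 85.1
```

```bash
python3 -c "
from h import *
print(ang())
d,y=delta([430,330,228],177);d,y=delta([570,400,200],177)"
```

```text
(21.4, np.float64(176.93), array([431.2, 194.8, 229.5]), array([-0.027, -0.128,  0.029]), array([1.6, 0. , 0.2]), 85.1)
now [431.2 194.8 229.5] ang 176.93 delta [0.0085 0.135  0.0018] yaw -0.07
now [431.2 194.8 229.5] ang 176.93 delta [-0.1276  0.2123  0.03  ] yaw -0.07
```

Call:
send_rows:
  translation:
    - [0.004, 0.048, 0]
    - [0.008, 0.096, 0]
    - [0.008, 0.135, 0]
    - [-0.033, 0.162, 0.005]
    - [-0.075, 0.188, 0.02]
    - [-0.113, 0.206, 0.037]
    - [-0.128, 0.212, 0.045]
    - [-0.128, 0.212, 0.045]
    - [-0.128, 0.212, 0.045]
    - [-0.128, 0.212, 0.045]
  yaw: [0, 0, 0, 0, 0, 0, 0, 0, 0, 0]
  fingers: [0, 0, 0, 0, 0, 0, 0, 0, 0, 0]

```text
clock: 22.4
position: [569.9, 399.6, 186.2]
ee_rot: [0.027, 1.0, 0.002, 0.001]
contact_force: [-0.7, -0.4, -0.1]
gripper_width: 85.4
```

```bash
python3 -c "
from h import *
st,im=shot('g5')
zoom(im,20,220,220,370,'pics/g5z.png')"
```

```text
g5 22.4 [569.91 399.65 186.2 ] 0.0158
f 4.0
```

View pics/g5z.png

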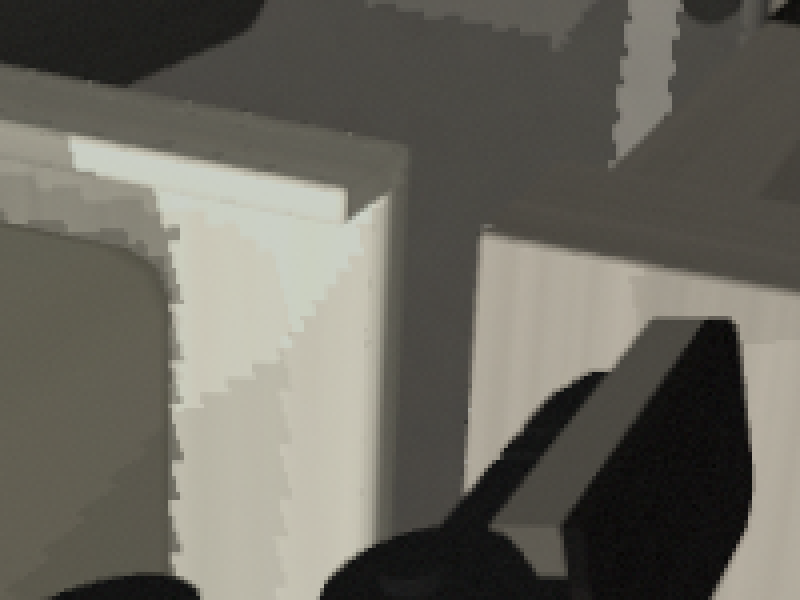

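Call:
send_rows:
  translation:
    - [0, 0, -0.04]
    - [0, 0, -0.085]
    - [0, 0, -0.095]
    - [0, 0, -0.095]
    - [0, 0, -0.095]
    - [0, 0, -0.095]
  yaw: [0, 0, 0, 0, 0, 0]
  fingers: [0, 0, 0, 0, 0, 0]

```text
clock: 23.05
position: [568.7, 398.9, 279.7]
ee_rot: [0.026, 1.0, 0.001, -0.001]
contact_force: [-0.1, 0.1, -0.9]
gripper_width: 85.8
```

```bash
python3 -c "
from h import *
st,im=shot('g6')
zoom(im,100,180,300,330,'pics/g6z.png')"
```

```text
g6 23.05 [568.73 398.88 279.72] 0.0126
f 4.0
```

View pics/g6z.png

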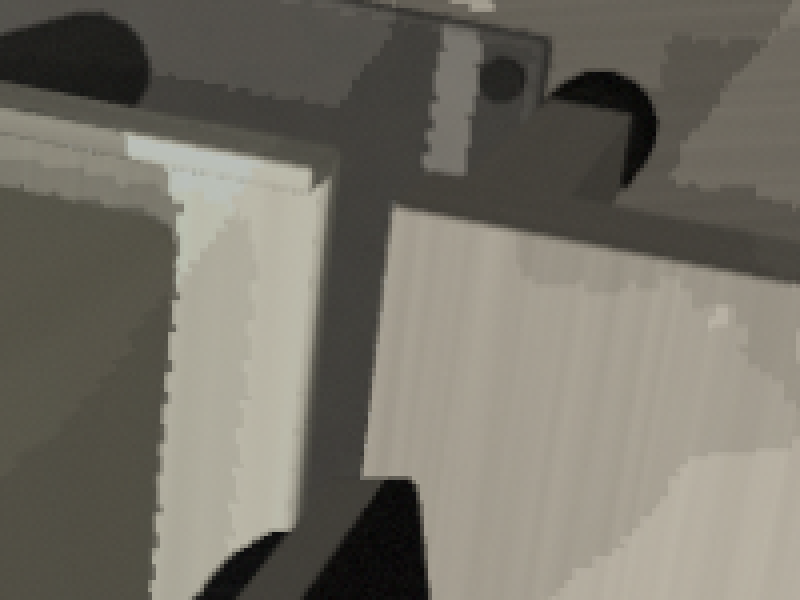

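```bash
cat > fit.py <<'E'
from h import *
from scipy.optimize import least_squares
S=[ld('g%d'%i)[0] for i in range(1,7)]
F={'rim outer top':[(63,298.75),(150.5,241.75),(114.5,261.25),(174.5,223.5),(106.5,267.5),(178.25,222)],
'rim inner top':[(63.75,307.5),(150.5,247.5),(114.5,269),(174.5,229.75),(106.5,275.5),(178.25,228.5)],
'deck bottom':[(85.75,283),(160,235),(128.75,251.25),(181.25,218.75),(121.75,256.75),(185,217.5)],
'stand':[(154,267.5),(199.5,232),(150.75,269.25),(197,231.75),(140.5,278.75),(198.25,231.5)]}
for n,o in F.items():
    def f(x):
        s=[0,0]+([x[3]]*2+[x[4]]*2 if len(x)>3 else [0]*4)
        return np.r_[tuple(proj('wrist',x[:3]-[0,0,s[i]],v)[0]-o[i] for i,v in enumerate(S))]
    s=least_squares(f,[557,300,205,40,45] if n!='stand' else [568,308,150.],loss='soft_l1',f_scale=.3);print(n,s.x.round(2),f(s.x).round(2))
    for i in(0,2,4): print('   ',tri([('wrist',o[i],S[i]),('wrist',o[i+1],S[i+1])]))
E
python3 fit.py
```

```text
rim outer top [557.06 300.17 211.38  43.54  48.3 ] [-0.18 -0.15  0.17  0.01  0.11  0.2   0.17  0.23 -0.02 -0.18 -0.2   0.04]
    (array([557.2, 299.9, 211.1]), array([0.01]))
    (array([556.9, 300.1, 167.7]), array([0.]))
    (array([556.9, 300.6, 163.8]), array([0.]))
rim inner top [560.98 299.41 211.15  43.11  47.84] [ 0.09  0.13  0.26  0.6   0.06  0.15 -0.11 -0.41 -0.07 -0.15 -0.52 -0.91]
    (array([560.7, 299.5, 211.4]), array([0.05]))
    (array([561.3, 299.1, 167.4]), array([0.06]))
    (array([561.4, 299.4, 163. ]), array([0.21]))
deck bottom [557.86 298.54 193.54  43.71  48.34] [-0.3  -0.22  0.17 -0.07  0.17  0.43  0.17  0.19  0.07 -0.08 -0.52 -0.01]
    (array([558.1, 298.2, 192.9]), array([0.01]))
    (array([557.8, 298.2, 149.3]), array([0.]))
    (array([557.4, 299.6, 147. ]), array([0.02]))
stand [567.74 309.64 151.76] [-0.22  1.14 -0.16 -0.38  0.   -0.    0.29 -0.03  0.12 -0.35  0.01  0.27]
    (array([568.7, 308.3, 148.1]), array([0.24]))
    (array([568.1, 309.1, 150.7]), array([0.01]))
    (array([567.3, 310.2, 153.2]), array([0.03]))
```

```bash
cat > sub.py <<'E'
from h import *
def edge(g,p,q,w=6,n=40):
    # subpixel line between approx endpoints p,q : max gradient normal to it
    p=np.float64(p);q=np.float64(q);t=(q-p)/np.linalg.norm(q-p);nn=np.array([-t[1],t[0]])
    s=np.arange(-w,w+.01,.25); out=[]
    for a in np.linspace(0,1,n):
        c=p+(q-p)*a+np.outer(s,nn)
        v=cv2.remap(g,c[:,0].astype(np.float32)[None],c[:,1].astype(np.float32)[None],cv2.INTER_LINEAR)[0].astype(float)
        d=np.abs(np.gradient(cv2.GaussianBlur(v[None],(0,0),2)[0])); d[d<.4*d.max()]=0
        k=d.argmax(); lo,hi=max(0,k-5),k+6; out.append(p+(q-p)*a+nn*(d[lo:hi]*s[lo:hi]).sum()/d[lo:hi].sum())
    out=np.array(out,np.float32)
    l=cv2.fitLine(out,cv2.DIST_HUBER,0,.01,.01).ravel(); d=(out-l[2:])@np.array([-l[1],l[0]])
    return l,np.median(np.abs(d))
def inter(l,m):
    A=np.c_[l[:2],-m[:2]]; k=np.linalg.solve(A,m[2:]-l[2:]); return l[2:]+k[0]*l[:2]
E
python3 - <<'E'
from sub import *
C={1:(0,240),2:(60,200),3:(20,220),4:(100,180),5:(20,220),6:(100,180)}
# crop coords: front edge (a,b), near edge (a,b)
L={1:([(640,115),(780,141)],[(612,130),(600,320)]),2:([(570,128),(780,165)],[(556,145),(530,380)]),
3:([(535,198),(790,243)],[(521,215),(506,420)]),4:([(400,209),(780,280)],[(386,225),(363,460)]),
5:([(495,237),(790,290)],[(480,250),(466,470)]),6:([(405,208),(780,280)],[(391,225),(366,460)])}
obs=[]
for i in C:
    st,im=ld('g%d'%i); g=cv2.cvtColor(im,cv2.COLOR_BGR2GRAY)
    tr=lambda pp:[(C[i][0]+x/4,C[i][1]+y/4) for x,y in pp]
    l,e1=edge(g,*tr(L[i][0]),w=3);m,e2=edge(g,*tr(L[i][1]),w=3); c=inter(l,m)
    print(i,c.round(2),round(e1,2),round(e2,2)); obs.append(('wrist',c,st))
for a,b in((0,1),(2,3),(4,5)): print(tri([obs[a],obs[b]]))
print(tri(obs)); p=tri(obs)[0]
for o in obs: print((proj('wrist',p,o[2])[0]-o[1]).round(2))
E
```

```text
1 [152.97 267.93] 0.11 0.05
2 [198.64 230.9 ] 0.04 0.04
3 [149.92 268.4 ] 0.08 0.08
4 [196.65 231.01] 0.04 0.07
5 [139.65 277.71] 0.08 0.04
6 [197.66 231.09] 0.03 0.05
(array([567.2, 309.3, 151.9]), array([0.02]))
(array([567.2, 309.3, 151.8]), array([0.]))
(array([567.1, 309.5, 152.3]), array([0.]))
(array([567.1, 309.4, 152.1]), array([0.03]))
[-0.1  -0.16]
[0.13 0.03]
[-0.08 -0.03]
[0.06 0.02]
[-0.02 -0.21]
[ 0.02 -0.03]
```

```bash
cat > deck.py <<'E'
from sub import *
C={1:(0,240),2:(60,200),3:(20,220),4:(100,180),5:(20,220),6:(100,180)}
# rim outer top line, rim end short line, deck-bottom front line, deck-bottom end line (crop coords)
L={1:([(20,187),(240,231)],[(253,240),(254,264)],[(20,108),(330,168)],[(343,190),(343,420)]),
2:([(150,129),(345,163)],[(362,170),(362,186)],[(20,68),(385,135)],None),
3:([(125,119),(365,162)],[(379,171),(379,190)],[(20,45),(420,122)],[(435,140),(412,500)]),
4:([(115,143),(285,171)],[(299,178),(299,193)],[(20,97),(310,152)],None),
5:([(80,139),(330,186)],[(346,195),(346,216)],[(20,70),(395,144)],[(408,165),(388,520)]),
6:([(135,136),(300,165)],[(313,172),(313,188)],[(20,85),(325,145)],None)}
def run():
  obs=[]
  for i in C:
    st,im=ld('g%d'%i); g=cv2.cvtColor(im,cv2.COLOR_BGR2GRAY)
    tr=lambda pp:[(C[i][0]+x/4-.375,C[i][1]+y/4-.375) for x,y in pp]
    l,e1=edge(g,*tr(L[i][0]),w=2.5);m,e2=edge(g,*tr(L[i][1]),w=2,n=8); c=inter(l,m)
    print(i,c.round(2),round(e1,2),round(e2,2)); obs.append(('wrist',c,st))
  return obs
if __name__=='__main__':
  obs=run()
  for a,b in((0,1),(2,3),(4,5)): print(tri([obs[a],obs[b]]))
  from scipy.optimize import least_squares
  f=lambda x:np.r_[tuple(proj('wrist',x[:3]-[0,0,[0,x[3],x[4]][i//2]],o[2])[0]-o[1] for i,o in enumerate(obs))]
  s=least_squares(f,[557,300,211,43,48.]);print(s.x.round(2),s.fun.round(2))
E
python3 deck.py
```

```text
1 [ 62.58 298.04] 0.06 0.04
2 [150.29 241.35] 0.06 0.09
3 [114.34 261.03] 0.04 0.05
4 [174.18 223.38] 0.06 0.06
5 [106.33 266.88] 0.04 0.05
6 [177.79 221.7 ] 0.04 0.09
(array([556.9, 299.8, 211. ]), array([0.]))
(array([557. , 299.6, 167. ]), array([0.01]))
(array([556.9, 299.9, 162.7]), array([0.]))
[556.98 299.79 210.94  43.56  48.42] [-0.04 -0.08  0.04  0.1  -0.05 -0.01  0.16  0.11 -0.05 -0.1  -0.01  0.07]
```

```bash
python3 - <<'E'
from h import *
st,im=ld('g5')
u=np.array([.967,-.253])
for z in (162.5,152.5,145,137):
    P=[[557+u[0]*s,299.8+u[1]*s,z] for s in(0,4,40)]
    q=proj('wrist',P,st); print(z,((q-[20,220]+.375)*4).round(0).tolist())
g=cv2.cvtColor(im,cv2.COLOR_BGR2GRAY)
for r in (280,290,300,320): print(r,g[r,108:126])
E
```

```text
162.5 [[347.0, 189.0], [345.0, 220.0], [336.0, 481.0]]
152.5 [[389.0, 160.0], [387.0, 190.0], [375.0, 441.0]]
145 [[418.0, 141.0], [416.0, 170.0], [403.0, 413.0]]
137 [[446.0, 122.0], [444.0, 149.0], [430.0, 386.0]]
280 [205 205 196 195 191 184 176 164 139 110  91  90  86  78  74  76  74  75]
290 [196 196 195 194 177 180 171 155 125  98  91  88  82  74  73  72  73  73]
300 [195 195 194 192 184 176 166 140 112  92  90  87  78  72  73  72  72  74]
320 [196 195 192 186 177 168 144 113  94  91  85  79  73  72  72  72  73  72]
```

Call:
send_rows:
  translation:
    - [0.045, -0.022, 0.01]
    - [0.09, -0.043, 0.03]
    - [0.135, -0.063, 0.05]
    - [0.135, -0.11, 0.05]
    - [0.132, -0.158, 0.05]
    - [0.13, -0.206, 0.05]
    - [0.128, -0.254, 0.05]
    - [0.125, -0.302, 0.05]
    - [0.122, -0.35, 0.05]
    - [0.118, -0.39, 0.05]
    - [0.09, -0.43, 0.055]
    - [0.05, -0.453, 0.06]
  yaw: [0, 0, 0, 0, 0, -4, -8, -12, -16, -20, -23.5, -23.5]
  fingers: [0, 0, 0, 0, 0, 0, 0, 0, 0, 0, 0, 0]

```text
clock: 24.3
position: [493.7, -53.4, 219.0]
ee_rot: [-0.178, 0.984, 0.001, -0.001]
contact_force: [1.1, 1.3, 1.8]
gripper_width: 85.2
```

```bash
python3 -c "
from h import *
print(ang())
d,y=delta([536.3,-56.1,180],-159.68);d,y=delta([536.3,-56.1,127.6],-159.68)"
```

```text
(24.3, np.float64(-159.55), array([493.7, -53.4, 219. ]), array([ 0.179, -0.115,  0.033]), array([1.1, 1.3, 1.8]), 85.2)
now [493.7 -53.4 219. ] ang -159.55 delta [-0.039  -0.0175  0.0389] yaw 0.13
now [493.7 -53.4 219. ] ang -159.55 delta [-0.0391 -0.0176  0.0913] yaw 0.13
```

Call:
send_rows:
  translation:
    - [-0.025, -0.012, 0.015]
    - [-0.039, -0.0175, 0.035]
    - [-0.039, -0.0175, 0.039]
    - [-0.039, -0.0175, 0.039]
    - [-0.039, -0.0175, 0.039]
  yaw: [0, 0, 0, 0, 0]
  fingers: [0, 0, 0, 0, 0]

```text
clock: 24.8
position: [535.8, -55.9, 180.3]
ee_rot: [-0.178, 0.984, 0.001, -0.001]
contact_force: [-0.1, 0.4, -0.3]
gripper_width: 85.6
```

```bash
python3 -c "
from h import *
for i in range(2): print(ang()); get_image('top')
st,im=shot('w4');print(ang())
d,y=delta([536.3,-56.1,127.6],-159.68)"
```

```text
(24.8, np.float64(-159.51), array([535.8, -55.9, 180.3]), array([ 0.04 ,  0.034, -0.016]), array([-0.1,  0.4, -0.3]), 85.6)
(24.85, np.float64(-159.5), array([536. , -55.8, 180.8]), array([-0.026,  0.029,  0.066]), array([0.2, 0.4, 0.3]), 85.4)
w4 24.9 [536.17 -55.74 181.09] 0.0028
(24.95, np.float64(-159.51), array([536.2, -55.7, 181.1]), array([ 0.022, -0.041, -0.006]), array([ 0.1, -0.2, -0.5]), 85.3)
now [536.2 -55.7 181.1] ang -159.51 delta [ 0.0001 -0.0005  0.0535] yaw 0.17
```

View pics/w4.png

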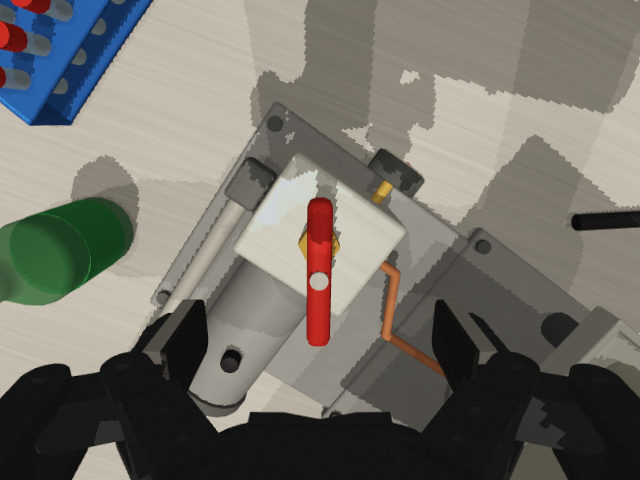

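Call:
send_rows:
  translation:
    - [0, 0, 0.025]
    - [0, -0.0005, 0.049]
    - [0, -0.0005, 0.053]
    - [0, -0.0005, 0.053]
    - [0, -0.0005, 0.053]
    - [0, -0.0005, 0.053]
    - [0, -0.0005, 0.053]
    - [0, -0.0005, 0.053]
    - [0, -0.0005, 0.053]
  yaw: [0, 0, 0, 0, 0, 0, 0, 0, 0]
  fingers: [0, 0, 0, 0, 150, 200, 230, 255, 255]

```text
clock: 25.85
position: [536.5, -56.1, 128.4]
ee_rot: [-0.178, 0.984, 0.001, 0.0]
contact_force: [0.2, 0.4, -0.6]
gripper_width: 12.3
```

```bash
python3 z.py 1
```

```text
(25.85, np.float64(-159.5), array([536.5, -56.1, 128.4]), array([ 0.068,  0.003, -0.019]), array([ 0.2,  0.4, -0.6]), 12.3)
top 25.85 dz 47.78 n7 r0.41
scene 25.9 dz 47.91 n10 r0.19
(25.95, np.float64(-159.55), array([536.5, -56.1, 128.6]), array([ 0.185,  0.241, -0.316]), array([0.1, 0.2, 2.3]), 10.9)
```

Call:
send_rows:
  translation:
    - [0, 0, 0]
    - [0, 0, 0]
    - [0, 0, 0]
    - [0, 0, 0]
    - [0, 0, 0]
    - [0, 0, 0]
  yaw: [3, 6, 9, 12, 15, 18]
  fingers: [255, 255, 255, 255, 255, 255]

```text
clock: 26.55
position: [536.5, -56.1, 128.6]
ee_rot: [-0.022, 1.0, 0.0, 0.0]
contact_force: [-0.7, -0.1, 0.7]
gripper_width: 10.9
```

```bash
python3 -c "
from h import *
print(ang(),read_state()['joint_efforts'].round(3))"
```

```text
(26.55, np.float64(-177.47), array([536.5, -56.1, 128.6]), array([0.145, 0.15 , 0.773]), array([-0.7, -0.1,  0.7]), 10.9) [ -0.895 -33.513  15.77    3.08    0.113  -0.409]
```

Call:
send_rows:
  translation:
    - [0, 0, 0]
    - [0, 0, 0]
  yaw: [1, 2]
  fingers: [255, 255]

```text
clock: 26.75
position: [536.5, -56.1, 128.6]
ee_rot: [-0.005, 1.0, 0.0, 0.0]
contact_force: [-0.2, 0.3, 0.8]
gripper_width: 11.1
```

```bash
python3 -c "
from h import *
print(ang(),read_state()['joint_efforts'].round(3))"
```

```text
(26.75, np.float64(-179.39), array([536.5, -56.1, 128.6]), array([0.082, 0.056, 0.768]), array([-0.2,  0.3,  0.8]), 11.1) [ -0.798 -33.548  15.77    3.069   0.096  -0.64 ]
```

Call:
send_rows:
  translation:
    - [0, 0, 0]
    - [0, 0, 0]
  yaw: [1, 2]
  fingers: [255, 255]

```text
clock: 26.95
position: [536.5, -56.1, 128.6]
ee_rot: [0.012, 1.0, 0.0, -0.0]
contact_force: [0.3, -0.3, 0.9]
gripper_width: 10.7
```

```bash
python3 -c "
from h import *
print(ang(),read_state()['joint_efforts'].round(3))"
```

```text
(26.95, np.float64(178.61), array([536.5, -56.1, 128.6]), array([0.074, 0.158, 0.714]), array([ 0.3, -0.3,  0.9]), 10.7) [ -0.773 -33.562  15.766   3.068   0.088  -0.613]
```

Call:
send_rows:
  translation:
    - [0, 0, 0]
    - [0, 0, 0]
  yaw: [1, 2]
  fingers: [255, 255]

```text
clock: 27.15
position: [536.5, -56.1, 128.6]
ee_rot: [0.03, 1.0, 0.0, -0.0]
contact_force: [-1.2, 0.9, -0.0]
gripper_width: 11.0
```

```bash
python3 -c "
from h import *
print(ang(),read_state()['joint_efforts'].round(3))
for i in range(3): 
  get_image('top');print(ang(),read_state()['joint_efforts'].round(3))"
```

```text
(27.15, np.float64(176.55), array([536.5, -56.1, 128.6]), array([0.108, 0.086, 0.772]), array([-1.2,  0.9, -0. ]), 11.0) [ -0.803 -33.569  15.769   3.076   0.087  -0.627]
(27.2, np.float64(176.52), array([536.5, -56.1, 128.6]), array([0.092, 0.063, 0.559]), array([1.2, 0.6, 1. ]), 11.1) [ -0.677 -33.553  15.743   3.129   0.08   -0.65 ]
(27.25, np.float64(176.56), array([536.5, -56.1, 128.6]), array([0.091, 0.072, 0.542]), array([0.1, 0.3, 0.8]), 10.6) [ -0.591 -33.529  15.726   3.172   0.078  -0.601]
(27.3, np.float64(176.57), array([536.5, -56.1, 128.6]), array([0.065, 0.073, 0.534]), array([-0.5,  0.5,  0.9]), 10.8) [ -0.606 -33.534  15.725   3.189   0.076  -0.553]
```

Call:
send_rows:
  translation:
    - [0, 0, 0]
    - [0, 0, 0]
  yaw: [1, 2]
  fingers: [255, 255]

```text
clock: 27.5
position: [536.5, -56.1, 128.6]
ee_rot: [0.048, 0.999, 0.0, -0.0]
contact_force: [-0.5, 0.1, 0.3]
gripper_width: 10.7
```

```bash
python3 -c "
from h import *
print(ang(),read_state()['joint_efforts'].round(3))"
```

```text
(27.5, np.float64(174.51), array([536.5, -56.1, 128.6]), array([0.066, 0.069, 0.78 ]), array([-0.5,  0.1,  0.3]), 10.7) [ -0.864 -33.576  15.774   3.082   0.09   -0.631]
```

Call:
send_rows:
  translation:
    - [0, 0, 0]
    - [0, 0, 0]
  yaw: [1, 2]
  fingers: [255, 255]

```text
clock: 27.7
position: [536.5, -56.1, 128.6]
ee_rot: [0.066, 0.998, 0.0, 0.0]
contact_force: [-0.8, 0.8, 0.4]
gripper_width: 11.0
```

```bash
python3 -c "
from h import *
print(ang(),read_state()['joint_efforts'].round(3))"
```

```text
(27.7, np.float64(172.44), array([536.5, -56.1, 128.6]), array([0.071, 0.101, 0.806]), array([-0.8,  0.8,  0.4]), 11.0) [ -0.899 -33.584  15.781   3.056   0.089  -0.683]
```

Call:
send_rows:
  translation:
    - [0, 0, 0]
    - [0, 0, 0]
  yaw: [1, 2]
  fingers: [255, 255]

```text
clock: 27.9
position: [536.5, -56.1, 128.6]
ee_rot: [0.084, 0.996, 0.0, -0.0]
contact_force: [-0.9, 0.7, 0.2]
gripper_width: 11.1
```

```bash
python3 -c "
from h import *
print(ang(),read_state()['joint_efforts'].round(3))"
```

```text
(27.9, np.float64(170.38), array([536.5, -56.1, 128.6]), array([0.085, 0.131, 0.898]), array([-0.9,  0.7,  0.2]), 11.1) [ -1.012 -33.582  15.804   2.997   0.099  -0.793]
```

Call:
send_rows:
  translation:
    - [0, 0, 0]
    - [0, 0, 0]
  yaw: [1, 2]
  fingers: [255, 255]

```text
clock: 28.1
position: [536.5, -56.1, 128.6]
ee_rot: [0.102, 0.995, 0.0, -0.0]
contact_force: [-0.4, 0.5, 0.5]
gripper_width: 11.0
```

```bash
python3 -c "
from h import *
print(ang(),read_state()['joint_efforts'].round(3))"
```

```text
(28.1, np.float64(168.31), array([536.5, -56.1, 128.6]), array([0.134, 0.107, 1.013]), array([-0.4,  0.5,  0.5]), 11.0) [ -1.069 -33.596  15.819   2.962   0.102  -0.858]
```

Call:
send_rows:
  translation:
    - [0, 0, 0]
    - [0, 0, 0]
  yaw: [1, 2.5]
  fingers: [255, 255]

```text
clock: 28.3
position: [536.5, -56.1, 128.6]
ee_rot: [0.124, 0.992, -0.0, -0.0]
contact_force: [-0.7, 0.5, 0.8]
gripper_width: 11.0
```

```bash
python3 -c "
from h import *
print(ang(),read_state()['joint_efforts'].round(3))
for i in range(2):
  get_image('scene');print(ang(),read_state()['joint_efforts'].round(3))"
```

```text
(28.3, np.float64(165.74), array([536.5, -56.1, 128.6]), array([0.075, 0.176, 1.049]), array([-0.7,  0.5,  0.8]), 11.0) [ -1.218 -33.604  15.841   2.892   0.112  -0.901]
(28.35, np.float64(165.68), array([536.5, -56.1, 128.6]), array([0.068, 0.089, 0.957]), array([-1.3,  0.5,  0.7]), 10.6) [ -1.017 -33.619  15.816   2.959   0.095  -0.976]
(28.4, np.float64(165.76), array([536.5, -56.1, 128.6]), array([0.058, 0.144, 0.904]), array([-0.8, -0.2,  0.5]), 10.5) [ -0.882 -33.572  15.787   3.011   0.094  -0.915]
```

Call:
send_rows:
  translation:
    - [0, 0, 0]
    - [0, 0, 0]
    - [0, 0, 0]
    - [0, 0, -0.03]
    - [0, 0, -0.06]
    - [0, 0, -0.07]
    - [0, 0, -0.07]
  yaw: [0, 0, 0, 0, 0, 0, 0]
  fingers: [120, 0, 0, 0, 0, 0, 0]

```text
clock: 29.1
position: [537.3, -56.0, 200.2]
ee_rot: [0.124, 0.992, 0.001, 0.002]
contact_force: [0.0, -0.5, -0.2]
gripper_width: 85.3
```

```bash
python3 z.py 2; python3 -c "
from h import *
shot('w5')"
```

```text
(29.1, np.float64(165.71), array([537.3, -56. , 200.2]), array([0.016, 0.029, 0.064]), array([ 0. , -0.5, -0.2]), 85.3)
top 29.1 dz 48.68 n6 r0.31
scene 29.15 dz 46.36 n12 r0.29
top 29.2 dz 49.11 n7 r0.42
scene 29.25 dz 46.46 n12 r0.32
(29.3, np.float64(165.73), array([535.5, -56.1, 197. ]), array([-0.005, -0.014, -0.006]), array([-0.6, -0.7,  1. ]), 85.4)
w5 29.3 [535.51 -56.13 196.96] 0.0043
```

View pics/w5.png

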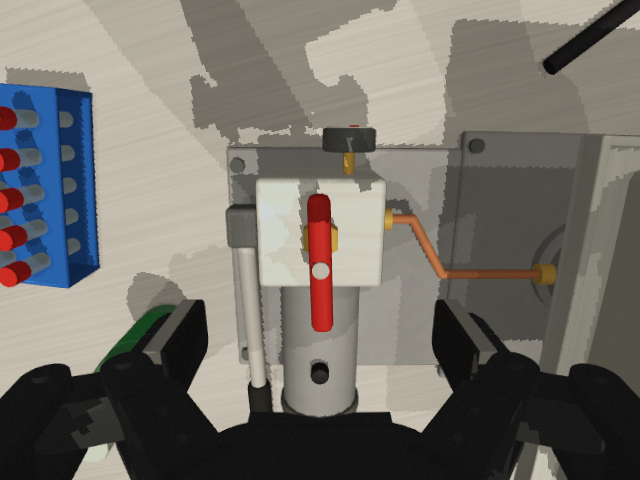

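```bash
python3 - <<'E'
from h import *
def bar(nm):
    st,im=ld(nm);b,g,r=[im[...,i].astype(int) for i in range(3)]
    m=((r>80)&(g<60)&(b<60)).astype(np.uint8);m[:,:290]=0;m[:,350:]=0
    ys=np.nonzero(m.any(1))[0]; c=[]
    for y in range(ys.min()+15,ys.max()-8):
        x=np.nonzero(m[y])[0]
        if len(x)>10: c.append(((x.min()+x.max())/2,y))
    W=atz('wrist',c,153.,st); l=cv2.fitLine(W[:,:2].astype(np.float32),cv2.DIST_HUBER,0,.01,.01).ravel()
    Rm=R.from_quat(st['ee_rot']).as_matrix();a=np.degrees(np.arctan2(Rm[1,0],Rm[0,0]))
    t=np.degrees(np.arctan2(l[1],l[0])); d=(t-a+90)%180-90
    print(nm,'tool',a.round(2),'bar-tool',d.round(2),'bar',round(a+d,2))
for n in('w1','w2','w3','w4','w5'): bar(n)
E
```

```text
w1 tool 176.95 bar-tool -0.47 bar 176.48
w2 tool 176.86 bar-tool -0.12 bar 176.75
w3 tool -149.67 bar-tool -0.3 bar -149.96
w4 tool -159.5 bar-tool -0.95 bar -160.45
w5 tool 165.73 bar-tool 1.72 bar 167.45
```

Call:
send_rows:
  translation:
    - [0.02, 0.003, -0.03]
    - [0.06, 0.012, -0.031]
    - [0.1, 0.022, -0.031]
    - [0.119, 0.04, -0.031]
    - [0.13, 0.085, -0.031]
    - [0.141, 0.13, -0.031]
    - [0.152, 0.175, -0.031]
    - [0.163, 0.22, -0.031]
    - [0.174, 0.265, -0.031]
    - [0.185, 0.31, -0.031]
    - [0.195, 0.348, -0.031]
  yaw: [0, -3, -6, -9, -11.3, -11.3, -11.3, -11.3, -11.3, -11.3, -11.3]
  fingers: [0, 0, 0, 0, 0, 0, 0, 0, 0, 0, 0]

```text
clock: 30.45
position: [431.9, 331.3, 227.2]
ee_rot: [0.025, 1.0, -0.001, -0.002]
contact_force: [1.6, 0.0, 0.3]
gripper_width: 85.5
```

```bash
python3 -c "
from h import *
print(ang())
d,y=delta([570,400,186],177)"
```

```text
(30.45, np.float64(177.09), array([431.9, 331.3, 227.2]), array([-0.   , -0.063,  0.045]), array([1.6, 0. , 0.3]), 85.5)
now [431.9 331.3 227.2] ang 177.09 delta [-0.1346  0.0757  0.0405] yaw 0.09
```

Call:
send_rows:
  translation:
    - [-0.04, 0.028, 0.005]
    - [-0.08, 0.053, 0.015]
    - [-0.12, 0.07, 0.03]
    - [-0.135, 0.076, 0.04]
    - [-0.135, 0.076, 0.04]
    - [-0.135, 0.076, 0.04]
  yaw: [0, 0, 0, 0, 0, 0]
  fingers: [0, 0, 0, 0, 0, 0]

```text
clock: 31.05
position: [570.0, 399.7, 184.8]
ee_rot: [0.026, 1.0, -0.002, -0.003]
contact_force: [0.9, -0.1, 0.7]
gripper_width: 85.7
```

```bash
python3 -c "
from h import *
st,im=shot('g7')
zoom(im,20,220,220,370,'pics/g7z.png')
for p in ([556.98,299.79,162.52],[567.1,309.4,152.1]):
    print(((proj('wrist',p,st)[0]-[20,220]+.375)*4).round(0))
for n in('scene','top'): cv2.imwrite(f'pics/{n}7.png',get_image(n))
"
```

```text
g7 31.05 [570.03 399.72 184.81] 0.0484
f 4.0
[345. 189.]
[479. 233.]
```

View pics/g7z.png

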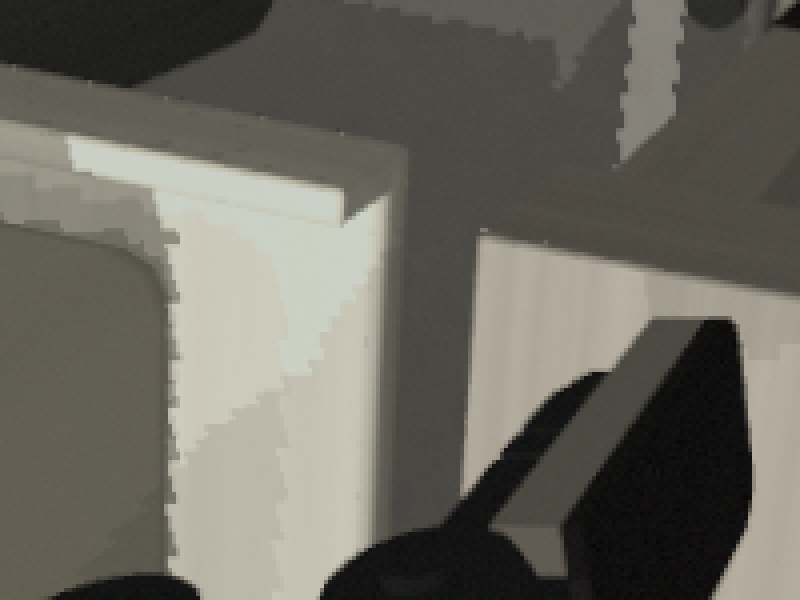

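View pics/scene7.png

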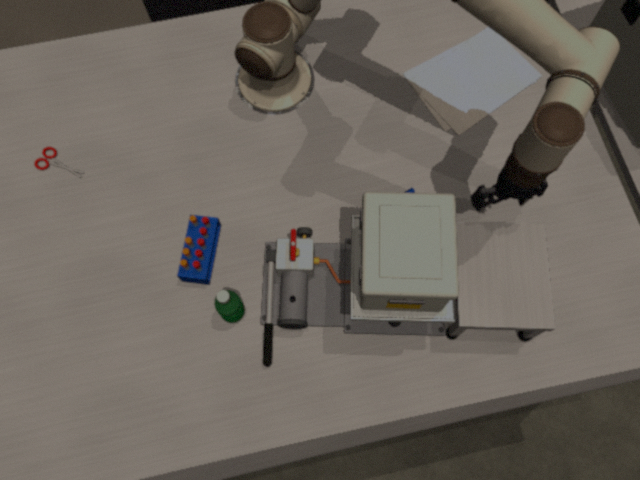

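Call:
send_rows:
  translation:
    - [0, 0, -0.03]
    - [0, 0, -0.07]
    - [0, 0, -0.1]
    - [0, 0, -0.1]
    - [0, 0, -0.1]
  yaw: [0, 0, 0, 0, 0]
  fingers: [0, 0, 0, 0, 0]

```text
clock: 31.7
position: [569.5, 400.4, 290.0]
ee_rot: [0.025, 1.0, 0.001, -0.001]
contact_force: [0.2, 0.1, -0.6]
gripper_width: 85.7
```

```bash
python3 -c "
from h import *
print(ang()); print(job_done())"
```

```text
(31.7, np.float64(177.15), array([569.5, 400.4, 290. ]), array([ 0.051, -0.009, -0.002]), array([ 0.2,  0.1, -0.6]), 85.7)
the job is handed in; nothing more can be done
None
```

I cracked the valve open anticlockwise and let the deck down about 48 mm. I then screwed the valve shut against its seat, let go, and handed the job in at 31.7 s with the arm clear of everything.

- **Lowering:** the deck came down in two stages at about 12–13 mm/s. Halfway through I stopped with the valve still cracked but holding, and let go of the handle to look at the edges.
- **Flush:** two-view wrist measurements put the deck top at about 152.5 mm and the stand at 152.1 mm, so they are flush to about 0.5 mm. The deck height is the measured rim top less the stated 10 mm rim. One more wrist picture after shutting agreed with this and showed the deck had not moved.
- **Valve:** the running torque just before the seat read about 0.78 N m, more than the 0.2–0.4 N m given. I tightened relative to that reading, and the peak was 1.05 N m, about 0.27 above it. The settled torque, joint effort and bar angle suggest 0.3–0.4 above, so it is hand-tight but towards the lower half of the 0.2–0.6 range. The bar lagged the gripper by about 2° at the end, so it may have slipped slightly in the pads.
- **Disagreements:**
  - My first hand-read stand height was 148 mm. Sub-pixel edge fits corrected it to 152.1 mm.
  - After I let go, the scene and top cameras' estimates of the drop differed by about 2 mm (46.4 and 48.9 mm) because the arm partly hid the carrier. I relied on the wrist measurement.
- **Left alone:** I did not touch the carrier, rack, bottle or marker, and they looked unmoved in the final pictures, where the carrier mostly hides the marker.

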